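Unclip the sample case, open it and pack the cool brick

TASK

Pack the cool brick for transport: flip both yellow-tabbed spring clips off the ends of the sample case, then lift the pink lid open until it leans back on its stop. Then take the blue brick, which stands on end, lay it down flat on the bench without letting it topple or drop and let go of it there; then grip it afresh and set it down lying flat on the floor of the case. Leave the lid open, the clips off, and the other things where they stand.

Things in the scene. Friction and masses are not known exactly. Their poses are not given: they have to be found in the camera images.
- case: White sample case, fixed to the bench, 142 (x) x 200 (y) x 75 mm high without its lid; origin at the centre of its underside, z up, its x axis points from the robot side (front) to the hinge side. Open-topped inside, 130 x 188 mm, its padded floor 18 mm above the bench, walls 6 mm. The lid closes it at the start. A clip sits in the middle of each short end (+y left, -y right).
- clip_left (a joint): Spring clip on the case's +y end: 0 = shut (its steel hook lies over the lid's edge), grows to 2.0 rad as it is flipped outward and down. Over-centre: it pulls shut below 0.7 rad and snaps fully open by itself beyond that. Starting it takes about 5 N pressed straight down on the tab, less farther on. A shut clip blocks the lid.
- clip_left_tab (a point): Middle of the top face of the left clip's yellow thumb tab (shut: level, 36 mm along the case's x, reaching outward about 12 mm either side of this point, top 90 mm above the bench). Nothing stands above it. Pressing it down makes it run outward and down in an arc about clip_left_hinge (radius 47 mm).
- clip_left_hinge (a point): Middle of the left clip's hinge axis, which runs along the case's x, 50 mm above the bench and 105 mm from the case's centre.
- clip_right (a joint): The same spring clip on the case's -y end: 0 = shut, 2.0 rad = open, snaps over at 0.7 rad.
- clip_right_tab (a point): Middle of the top face of the right clip's thumb tab, the mirror image of the left one.
- clip_right_hinge (a point): Middle of the right clip's hinge axis, the mirror image of the left one.
- lid (a joint): The lid's hinge: 0 = shut, 1.83 rad = leaning back on its stop; below about 1.4 rad it falls shut when let go, beyond about 1.6 rad it falls back onto the stop. Pink lid plate 142 x 218 x 8 mm, 0.25 kg, underside 75.5 mm above the bench; it overhangs the case's ends by 9 mm.
- lid_handle (a point): Middle of the lid's steel bar handle: a round bar 10 mm thick and 100 mm long along the case's y, standing 35 mm above the lid's top face and 15 mm behind its front edge; posts at 46 mm either side. It moves with the lid about lid_hinge (radius 134 mm) and can turn between the fingers.
- lid_hinge (a point): Middle of the lid's hinge axis, at the top of the case's far wall (75.5 mm above the bench, 71 mm behind the case's centre); the axis runs along the case's y.
- brick: Light-blue rigid cool brick with four darker bands, 42 (its x) x 50 (its y) x 150 mm (its z), about 0.35 kg, loose, standing on end on the bench at the start; origin at the centre of its underside.
- brick_center (a point): Centre of the cool brick, 75 mm from either end; axes as the brick's.
- tip_rack: Bystander: pink tip rack 85 x 120 x 54 mm, loose; origin at the centre of its underside. Leave it alone.
- bottle: Bystander: amber bottle with a blue cap, 56 mm across and 105 mm tall, loose; origin at the centre of its underside. Leave it alone.
Not all that is in view belongs to the job. Of the things like the brick, leave any that is red or turquoise; of the rest the larger one is meant.

How it is judged:
On the way, in this order (a step that is already met when the one before it is completed fails the run):
1. both clips are flipped off while the lid is still shut (value of joint each of clip_left, clip_right above 1.5 rad and value of joint lid below 0.15 rad), for 0.1 s.
2. the lid leans back on its stop (value of joint lid above 1.75 rad), for 0.2 s.
3. the brick lies flat on the bench, outside the case, let go and at rest (angle between brick's own z axis and vertical between 1.47 and 1.67 rad and height (world z) of brick_center below 0.03 m and horizontal distance between brick_center and case above 0.11 m and contact force between the fingers and brick below 0.1 N and linear speed of brick below 0.03 m/s), for 0.15 s.
At the end, for the whole second after the job is handed in: The brick lies flat (within 0.1 rad) and still on the floor of the case (its centre no more than 49 mm above the bench and inside the walls), both clips stand open (over 1.5 rad) and the lid rests back on its stop (over 1.75 rad) (value of joint each of clip_left, clip_right above 1.5 rad and value of joint lid above 1.75 rad and z of brick_center in the frame of case below 0.049 m and x of brick_center in the frame of case between -0.05 and 0.05 m and y of brick_center in the frame of case between -0.03 and 0.03 m and angle between brick's own z axis and vertical between 1.47 and 1.67 rad and linear speed of brick below 0.02 m/s); the robot touches nothing.
It fails at once if the brick topples or drops: it moves faster than 0.6 m/s or turns faster than 5 rad/s while the fingers do not touch it (contact force between the fingers and brick below 0.05 N and (linear speed of brick above 0.6 m/s or angular speed of brick above 5 rad/s)).
It fails at once if the tip rack is moved more than 30 mm (distance of tip_rack from where it was at the start of the episode above 0.03 m).
It fails at once if the bottle is moved more than 30 mm (distance of bottle from where it was at the start of the episode above 0.03 m).
It also fails if it takes over 72 s, if anything falls off the work surface, if the arm or the gripper's body presses on something with over 40 N, if the wrist force passes 120 N, or if a joint passes its speed limit or range.

ROBOT

A 6-joint arm with a two-finger parallel gripper is mounted at the origin on the work surface. World frame = base frame: x ahead of the robot, y to its left, z up, the work surface at z = 0. Lengths are in m, angles in rad, forces in N, time in s.
With the tool pointing down it reaches from about 0.35 to 0.975 m from the base axis. Payload 4.9 kg.
Tool frame: the origin (TCP) lies at the very end of the fingers, on their centre line; the grasp point (between the pads) lies 19 mm behind it; x points along the fingers, z is the direction in which the jaws open and shut, and the axes are right-handed (so a half turn about x gives the same grasp; the last joint's range is limited). The gripper opens to 85 mm and grips with 20 to 120 N. Pads are 22 mm wide; open, the fingers measure 114 mm over their backs; the gripper's body (76 mm by 85 mm) begins 54 mm behind the grasp point. The pads swing forward as they close: fully open they stand 13 mm farther back than shut.
Start: joints at [1.162, 0.053, 1.613, -0, 1.476, -0.119], TCP at [0.179, 0.599, 0.192] pointing down, gripper open.
Joint ranges: [-3.01, 3.01], [-1.01, 2.22], [0.06, 2.58], [-1.02, 4.17], [0.09, 2.62], [-3.14, 3.14]. Speed limits (rad/s): [2.57, 2.57, 3.14, 3.14, 3.14, 3.14].

INTERFACE

Orientations are given as a unit quaternion [w, x, y, z].
In Python, from plant import manip, viewer gives the robot as it stands.
- The arm moves only by the shell command python3 -m inch 'ROWS'. ROWS is JSON, a list of rows, each an object with "fingers": the opening, from -1 (shut) to 1 (fully open), so that 0 is half open; "delta_pos": the shift along the tool's x, y, z in cm, a list of three; "twist": the turn, a rotation vector about the tool's x, y, z in degrees, a list of three. A call has 1 to 5 rows; each row shifts and turns the commanded pose from where the row before left it, along the tool's axes as they then stand; what a row does not reach is not made up. A row lasts 1/8 s, in which the tool goes at most 62.5 mm and 10.7 degrees, less where a joint would pass 70% of its speed; a pose out of reach is approached as far as the arm can. A call is refused whole if a number of a shift passes 6.25 or a number of a turn 10.7, either way. A call with a gripper value outside its range is refused whole. The fingers move at their own pace and stop on an object; the grip force is fixed at half the most. Time passes only in rows, so rows that do not move let the fingers close. It gives the time, the measured TCP pose, the force and the opening at its end, in the units of the state.
- manip.state(): the state, without advancing time (a new reading comes with each control period).
- viewer.grab_frame(name): name is "side" or "top"; returns a dict with "pixels" (420x560x3 uint8, blue, green, red), "range_z" (420x560 float32, m along the optical axis (not along the pixel's ray), 0 where there is no reading), "K" (3x3 intrinsics, pixels), "pose" (4x4, takes a point from camera to world coordinates). Camera axes: x right, y down, z forward; pixel columns grow to the right and rows downward; lengths in m; the calibration is good to about 2 mm. A picture is of the moment at which its call begins.
- manip.job_done(): hands the job in, once; it reports no verdict.
The state is a dict: "time": time; "joint_pos": joint angles; "joint_vel": joint speeds; "joint_efforts": joint torques, N m; "tool_pos": TCP position; "tool_rot": TCP orientation; "contact_force": force on the tool from outside, world axes, zero at the start; "ft_torque": the same for the moment, N m; "gripper_width": opening from 0.0 (shut) to 1.0 (fully open).
Only numpy, scipy, OpenCV 4.12 (cv2) and the standard library are available. Lean on these libraries where they do the work, as an engineer would, in place of code of your own. Each camera call takes 0.05 s, during which the arm holds its last target.

## Working session

There is one attempt and no reset: what is moved stays moved. The work goes in short steps, Python scripts to look and compute and a shell command to move; the robot and the scene stay as the last step left them, time stands still between calls to the robot, and variables do not carry over. Pictures are saved under pics/ and viewed, and the job is handed in when it is done.

```bash
ls; mkdir -p pics
python3 - <<'E'
from plant import manip, viewer
import cv2,numpy as np
s=manip.state();print(s)
for n in("side","top"):
    f=viewer.grab_frame(n);cv2.imwrite(f"pics/{n}0.png",f["pixels"]);np.savez(f"{n}0.npz",**f);print(n,f["K"].tolist(),np.round(f["pose"],4).tolist())
E
```

```text
pics
{'time': 0.0, 'joint_pos': array([ 1.16202648e+00,  5.33440955e-02,  1.61431909e+00,  1.97284311e-05,
        1.47597617e+00, -1.19027264e-01]), 'joint_vel': array([ 1.11047392e-04,  1.05601767e-03, -2.56029049e-04,  1.95077097e-03,
       -6.02308174e-04,  4.22837515e-05]), 'joint_efforts': array([-1.05010939e-03, -3.93689525e+01, -3.70175421e+01, -1.67753615e-04,
        7.08385240e-03, -1.28829726e-05]), 'tool_pos': array([0.17829271, 0.59829183, 0.19025602]), 'tool_rot': array([ 0.56631399, -0.42293343,  0.56757578,  0.42222448]), 'contact_force': array([-0.63166982,  0.44894948, -0.2569232 ]), 'ft_torque': array([-0.05012672, -0.01368158, -0.00839047]), 'gripper_width': 0.9998467026571337}
side [[408.39412130297364, 0.0, 282.38422520436023], [0.0, 408.39412130297364, 210.53211048575687], [0.0, 0.0, 1.0]] [[0.9281, -0.1946, 0.3176, 0.2437], [-0.3724, -0.4967, 0.784, -0.8497], [0.0052, -0.8458, -0.5334, 0.6428], [0.0, 0.0, 0.0, 1.0]]
top [[382.8304521783422, 0.0, 282.4307619975057], [0.0, 382.8304521783422, 204.37677376367958], [0.0, 0.0, 1.0]] [[0.0284, -0.9963, 0.0814, 0.4887], [-0.9995, -0.0292, -0.0085, -0.0183], [0.0109, -0.0811, -0.9966, 0.8782], [0.0, 0.0, 0.0, 1.0]]
```

View pics/side0.png

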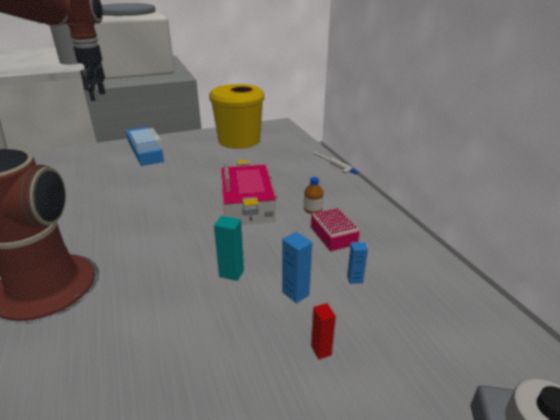

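View pics/top0.png

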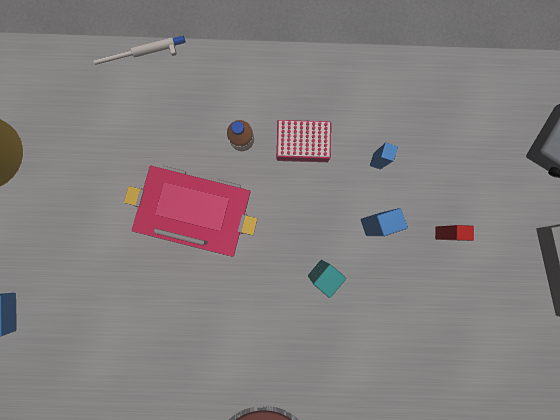

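```bash
cat > h.py <<'E'
import numpy as np,cv2
from plant import manip,viewer
def load(n,k='0'):
    return dict(np.load(f"{n}{k}.npz"))
def snap(n,k):
    f=viewer.grab_frame(n);cv2.imwrite(f"pics/{n}{k}.png",f["pixels"]);np.savez(f"{n}{k}.npz",**f);return f
def cloud(f):
    z=f["range_z"];v,u=np.indices(z.shape)
    K=f["K"];p=np.stack([(u-K[0,2])/K[0,0]*z,(v-K[1,2])/K[1,1]*z,z],-1)
    return p@f["pose"][:3,:3].T+f["pose"][:3,3]
def ray(f,uv,h):
    K=f["K"];d=f["pose"][:3,:3]@np.array([(uv[0]-K[0,2])/K[0,0],(uv[1]-K[1,2])/K[1,1],1.]);o=f["pose"][:3,3]
    return o+d*(h-o[2])/d[2]
def hsv(f): return cv2.cvtColor(f["pixels"],cv2.COLOR_BGR2HSV)
def comps(m,amin=40):
    n,l,s,c=cv2.connectedComponentsWithStats(m.astype(np.uint8))
    return [(l==i,s[i],c[i]) for i in range(1,n) if s[i,4]>=amin]
E
python3 - <<'E'
from h import *
np.set_printoptions(precision=4,suppress=True)
for n in("top","side"):
    f=load(n);P=cloud(f);H=hsv(f)
    for name,lo,hi in(("yellow",(15,120,120),(35,255,255)),("pink",(160,130,80),(179,255,255)),("blue",(100,100,80),(118,255,255)),("teal",(80,100,50),(99,255,255))):
        for m,s,c in comps(cv2.inRange(H,lo,hi)>0):
            Q=P[m&(f["range_z"]>0)]
            if len(Q)<10: continue
            zt=np.percentile(Q[:,2],95); T=Q[Q[:,2]>zt-0.012]
            mm=(m&(P[...,2]>zt-.012)).astype(np.uint8)
            pts=np.argwhere(mm)[:,::-1].astype(np.float32)
            r=cv2.minAreaRect(pts); box=cv2.boxPoints(r)
            W=np.array([ray(f,b,zt)[:2] for b in box]); 
            print(n,name,s[:5],"ztop %.4f"%zt,"ctr",ray(f,r[0],zt),"n",len(T),"mean",T.mean(0)); print("   ",W.round(4).tolist(),np.linalg.norm(W-np.roll(W,1,0),axis=1))
E
```

```text
top yellow [124 186  16  19 203] ztop 0.0921 ctr [0.5625 0.2853 0.0921] n 203 mean [0.5628 0.2862 0.09  ]
    [[0.5485, 0.3009], [0.5826, 0.2934], [0.5766, 0.2697], [0.5425, 0.2773]] [0.0243 0.0349 0.0244 0.0349]
top yellow [242 216  15  19 206] ztop 0.0918 ctr [0.5089 0.0424 0.0918] n 206 mean [0.5092 0.0427 0.09  ]
    [[0.4943, 0.058], [0.5287, 0.0507], [0.5235, 0.0268], [0.4891, 0.0342]] [0.0243 0.0352 0.0244 0.0352]
top pink [277 120  54  39 165] ztop 0.0471 ctr [ 0.7026 -0.068   0.0471] n 165 mean [ 0.685  -0.0644  0.0449]
    [[0.6612, -0.0086], [0.744, -0.0085], [0.7443, -0.128], [0.6615, -0.1271]] [0.1185 0.0827 0.1195 0.0829]
top pink [318 121   9  13  45] ztop 0.0561 ctr [ 0.7286 -0.1073  0.0561] n 43 mean [ 0.7321 -0.1065  0.0527]
    [[0.7418, -0.0982], [0.7424, -0.1158], [0.7155, -0.1163], [0.715, -0.0988]] [0.0268 0.0176 0.0269 0.0175]
top pink [ 132  166  118   90 6773] ztop 0.0878 ctr [0.5353 0.1641 0.0878] n 6754 mean [0.5377 0.1635 0.0847]
    [[0.4904, 0.2837], [0.628, 0.2578], [0.5808, 0.0432], [0.4442, 0.072]] [0.2166 0.14   0.2198 0.1396]
top blue [173  36  12 
[... 2744 characters left out ...]
0359 0.0228 0.036  0.0222]
side blue [ 283  232   29   71 1724] ztop 0.1483 ctr [ 0.4802 -0.289   0.1483] n 401 mean [ 0.522  -0.2426  0.1459]
    [[0.4157, -0.3184], [0.5266, -0.1908], [0.5528, -0.2558], [0.4427, -0.3684]] [0.0568 0.169  0.0701 0.1575]
side blue [348 242  20  41 631] ztop 0.0987 ctr [ 0.6649 -0.2561  0.0987] n 177 mean [ 0.6687 -0.2493  0.0959]
    [[0.6573, -0.2308], [0.6945, -0.2364], [0.6722, -0.2805], [0.6368, -0.2748]] [0.0485 0.0377 0.0494 0.0358]
side teal [ 214  216   29   64 1522] ztop 0.1481 ctr [ 0.389  -0.1979  0.1481] n 336 mean [ 0.4089 -0.1261  0.1458]
    [[0.3879, -0.0888], [0.4424, -0.1079], [0.3899, -0.2882], [0.345, -0.272]] [0.1882 0.0577 0.1878 0.0477]
```

```bash
cat >> h.py <<'E'
from scipy.spatial.transform import Rotation as R
def Rt(q): return R.from_quat([q[1],q[2],q[3],q[0]])
def axes(az,pitch,roll=0.):
    """tool x at azimuth az(deg), pitch deg below horizontal; jaw z horizontal perpendicular; returns matrix cols x,y,z"""
    a=np.radians(az);p=np.radians(pitch)
    x=np.array([np.cos(p)*np.cos(a),np.cos(p)*np.sin(a),-np.sin(p)])
    z=np.array([-np.sin(a),np.cos(a),0]);y=np.cross(z,x)
    return np.stack([x,y,z],1)
C=np.array([0.536,0.1645,0.]);cy=np.array([0.215,0.9767,0]);cy/=np.linalg.norm(cy);cx=np.array([cy[1],-cy[0],0])
def case(x,y,z): return C+x*cx+y*cy+np.array([0,0,z])
def to(target,M=None):
    s=manip.state();r=Rt(s["tool_rot"]);p=s["tool_pos"]
    d=r.inv().apply(np.asarray(target)-p)*100
    rv=None
    if M is not None: rv=(r.inv()*R.from_matrix(M)).as_rotvec(degrees=True)
    print("t%.2f"%s["time"],"d(cm, tool)",d.round(2),"rotvec",None if rv is None else rv.round(1),"gw %.2f"%s["gripper_width"],"F",s["contact_force"].round(1))
    if M is not None:
        r2=R.from_matrix(M);print("   d in target axes",(r2.inv().apply(np.asarray(target)-p)*100).round(2))
E
python3 - <<'E'
from h import *
np.set_printoptions(precision=4,suppress=True)
s=manip.state();print(Rt(s["tool_rot"]).as_matrix())
print(cx,cy)
f=load("top");P=cloud(f);H=hsv(f)
m=cv2.inRange(H,(0,150,80),(6,255,255))>0
for q,st,c in comps(m):
    Q=P[q];z=Q[:,2].max();T=Q[Q[:,2]>z-.012];print("red",st,z,T.mean(0),T.min(0),T.max(0))
# tool z along case x: candidates
for sg in(1,-1):
    x=np.array([0,0,-1.]);z=sg*cx;M=np.stack([x,np.cross(z,x),z],1);to(case(0.,.133,.12),M)
print(case(0,.133,.12),case(0,.13,.09),case(0,-.13,.09),case(-.056,0,.1185))
# handle check: gray pixels above lid
v=(P[...,2]>.105)&(P[...,2]<.135)
B=(P-C)@np.stack([cx,cy,[0,0,1]],1)
k=v&(abs(B[...,0])<.09)&(abs(B[...,1])<.1);print("handle",B[k].mean(0),B[k].min(0),B[k].max(0),k.sum())
E
```

```text
[[-0.0008 -0.9583  0.2858]
 [-0.0018  0.2858  0.9583]
 [-1.      0.0002 -0.0019]]
[ 0.9766 -0.215   0.    ] [0.215  0.9766 0.    ]
red [456 225  18  15 252] 0.8782024933237392 [ 0.4887 -0.0183  0.8782] [ 0.4887 -0.0183  0.8782] [ 0.4887 -0.0183  0.8782]
t0.10 d(cm, tool) [  7.06 -45.7  -18.08] rotvec [85.8 -0.1  0.1] gw 1.00 F [-0.2  0.6  0.3]
   d in target axes [  7.04 -21.38  44.26]
t0.10 d(cm, tool) [  7.06 -45.7  -18.08] rotvec [-94.2  -0.1  -0.1] gw 1.00 F [-0.2  0.6  0.3]
   d in target axes [  7.04  21.38 -44.26]
[0.5646 0.2944 0.12  ] [0.5639 0.2915 0.09  ] [0.5081 0.0375 0.09  ] [0.4813 0.1765 0.1185]
handle [-0.056  -0.0009  0.1227] [-0.0612 -0.0502  0.105 ] [-0.0513  0.0503  0.1263] 265
```

```bash
for i in 1; do python3 -m inch '[{"fingers":-1,"delta_pos":[0,0,0],"twist":[10.7,0,0]},{"fingers":-1,"delta_pos":[0,0,0],"twist":[10.7,0,0]},{"fingers":-1,"delta_pos":[0,0,0],"twist":[10.7,0,0]},{"fingers":-1,"delta_pos":[0,0,0],"twist":[10.7,0,0]},{"fingers":-1,"delta_pos":[0,0,0],"twist":[10.7,0,0]}]'; done
python3 -m inch '[{"fingers":-1,"delta_pos":[0,0,0],"twist":[10.7,0,0]},{"fingers":-1,"delta_pos":[0,0,0],"twist":[10.7,0,0]},{"fingers":-1,"delta_pos":[0,0,0],"twist":[10.7,0,0]},{"fingers":-1,"delta_pos":[0,0,0],"twist":[0,0,0]}]'
python3 - <<'E'
from h import *
x=np.array([0,0,-1.]);z=cx;M=np.stack([x,np.cross(z,x),z],1)
print(manip.state()["joint_pos"].round(3));to(case(0.,.133,.12),M)
E
```

```text
time: 0.72
tool_pos: [0.1784, 0.5985, 0.1908]
tool_rot: [0.697, -0.12, 0.697, 0.12]
contact_force: [1.2, -0.1, -0.7]
gripper_width: 0.002
time: 1.23
tool_pos: [0.1784, 0.5986, 0.1909]
tool_rot: [0.703, 0.074, 0.703, -0.075]
contact_force: [-0.4, -0.0, -0.2]
gripper_width: -0.003
[1.162 0.053 1.614 0.    1.476 1.373]
t1.23 d(cm, tool) [  7.1  -21.66  44.13] rotvec [ 0.3 -0.   0.1] gw -0.00 F [-0.4 -0.  -0.2]
   d in target axes [  7.09 -21.41  44.25]
```

```bash
python3 -m inch '[{"fingers":-1,"delta_pos":[0,-2.7,5.5],"twist":[0,0,0]},{"fingers":-1,"delta_pos":[0,-2.7,5.5],"twist":[0,0,0]},{"fingers":-1,"delta_pos":[0,-2.7,5.5],"twist":[0,0,0]},{"fingers":-1,"delta_pos":[0,-2.7,5.5],"twist":[0,0,0]}]'
python3 -m inch '[{"fingers":-1,"delta_pos":[1,-2.7,5.5],"twist":[0,0,0]},{"fingers":-1,"delta_pos":[1.5,-2.7,5.5],"twist":[0,0,0]},{"fingers":-1,"delta_pos":[2,-2.7,5.5],"twist":[0,0,0]},{"fingers":-1,"delta_pos":[2.5,-2.7,5.5],"twist":[0,0,0]},{"fingers":-1,"delta_pos":[0,0,0],"twist":[0,0,0]}]'
python3 - <<'E'
from h import *
x=np.array([0,0,-1.]);z=cx;M=np.stack([x,np.cross(z,x),z],1)
print(manip.state()["joint_pos"].round(3));to(case(0.,.133,.09),M)
E
```

```text
time: 1.72
tool_pos: [0.372, 0.4455, 0.1914]
tool_rot: [0.703, 0.074, 0.703, -0.074]
contact_force: [0.0, 0.4, 0.1]
gripper_width: -0.005
time: 2.35
tool_pos: [0.5593, 0.2948, 0.1203]
tool_rot: [0.702, 0.075, 0.705, -0.077]
contact_force: [-1.0, -0.3, -0.9]
gripper_width: -0.002
[ 3.680e-01  1.250e-01  1.657e+00 -1.000e-03  1.365e+00  5.830e-01]
t2.35 d(cm, tool) [3.03 0.08 0.54] rotvec [ 0.1 -0.2  0.2] gw -0.00 F [-1.  -0.3 -0.9]
   d in target axes [3.03 0.07 0.53]
```

```bash
python3 -m inch '[{"fingers":-1,"delta_pos":[1.5,0,0.5],"twist":[0,0,0]},{"fingers":-1,"delta_pos":[1.5,0.1,0],"twist":[0,0,0]},{"fingers":-1,"delta_pos":[0.8,0.3,0],"twist":[0,0,0]},{"fingers":-1,"delta_pos":[0.8,0.5,0],"twist":[0,0,0]}]'
python3 -m inch '[{"fingers":-1,"delta_pos":[0.8,0.6,0],"twist":[0,0,0]},{"fingers":-1,"delta_pos":[0.8,0.5,0],"twist":[0,0,0]},{"fingers":-1,"delta_pos":[0.3,0.3,0],"twist":[0,0,0]}]'
python3 - <<'E'
from h import *
x=np.array([0,0,-1.]);z=cx;M=np.stack([x,np.cross(z,x),z],1)
to(case(0.,.152,.056),M);snap("side","1")
E
```

```text
time: 2.85
tool_pos: [0.5647, 0.307, 0.0771]
tool_rot: [0.703, 0.075, 0.703, -0.075]
contact_force: [-0.8, 0.6, -0.1]
gripper_width: -0.0
time: 3.22
tool_pos: [0.5679, 0.3201, 0.0578]
tool_rot: [0.703, 0.075, 0.703, -0.075]
contact_force: [-0.1, -0.9, 0.1]
gripper_width: 0.001
t3.23 d(cm, tool) [ 0.19 -0.69  0.23] rotvec [ 0.2 -0.   0. ] gw 0.00 F [-0.1 -0.9  0.1]
   d in target axes [ 0.18 -0.69  0.23]
```

View pics/side1.png

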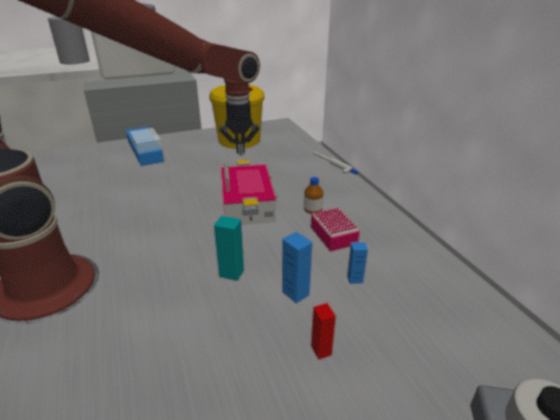

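Run:
```python
from h import *
f=load("side","1")
def proj(f,p):
    T=np.linalg.inv(f["pose"]);c=T[:3,:3]@p+T[:3,3];q=f["K"]@c;return (q[:2]/q[2]).round(1)
print(proj(f,manip.state()["tool_pos"]),proj(f,case(0,.13,.09)),proj(f,case(0,.152,.064)),proj(f,case(0,.12,.03)))
g=snap("top","1")
im=np.hstack([cv2.resize(f["pixels"][120:230,180:300],None,fx=3.5,fy=3.5,interpolation=cv2.INTER_CUBIC),cv2.resize(g["pixels"][140:250,80:200],None,fx=3.2,fy=3.5,interpolation=cv2.INTER_CUBIC)])
cv2.imwrite("pics/z1.png",im)
```

```text
[240.1 164.8] [241.1 159.4] [240.9 163.9] [242.2 177.8]
```

View pics/z1.png

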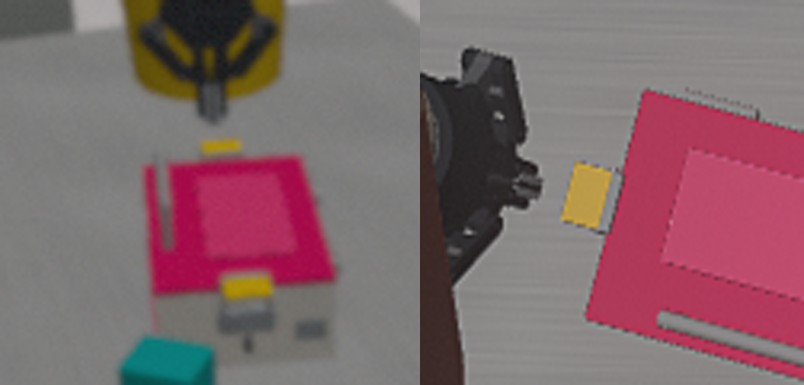

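Run:
```python
from h import *
np.set_printoptions(precision=4,suppress=True)
for n in("top","side"):
    f=load(n,"1");P=cloud(f)
    print(f["pose"].round(3).tolist()==load(n)["pose"].round(3).tolist())
    g=f["pixels"].max(2)<110
    B=(P-C)@np.stack([cx,cy,[0,0,1]],1)
    k=(P[...,2]>.03)&(P[...,2]<.3)&(abs(B[...,0])<.08)&(B[...,1]>.1)&(B[...,1]<.3)&(hsv(f)[...,1]<80)
    Q=P[k]; print(n,k.sum(), Q[np.argsort(Q[:,2])[:15]])
s=manip.state();print(s["tool_pos"],s["joint_pos"])
```

```text
True
top 1576 [[0.542  0.2792 0.0754]
 [0.4895 0.2848 0.0799]
 [0.5415 0.2788 0.0821]
 [0.5789 0.269  0.0866]
 [0.5468 0.298  0.0869]
 [0.5705 0.2684 0.0871]
 [0.5558 0.2716 0.0872]
 [0.5517 0.2693 0.0873]
 [0.5434 0.2708 0.0875]
 [0.5495 0.271  0.0878]
 [0.5452 0.2769 0.0878]
 [0.5412 0.2726 0.0878]
 [0.5786 0.2706 0.0879]
 [0.5662 0.2678 0.088 ]
 [0.5663 0.2657 0.0882]]
True
side 1160 [[0.582  0.2669 0.082 ]
 [0.5448 0.2732 0.0822]
 [0.5776 0.263  0.0845]
 [0.5826 0.2684 0.0846]
 [0.5657 0.2666 0.085 ]
 [0.547  0.28   0.0856]
 [0.5536 0.2694 0.0858]
 [0.5739 0.2614 0.0859]
 [0.5622 0.2658 0.0859]
 [0.5561 0.2669 0.0865]
 [0.5444 0.271  0.0867]
 [0.5704 0.2605 0.0869]
 [0.5675 0.2616 0.0869]
 [0.5525 0.2982 0.0871]
 [0.5782 0.2645 0.0872]]
[0.568  0.3201 0.0581] [0.3991 0.2264 1.6523 0.     1.2635 0.6117]
```

Run:
```python
from h import *
np.set_printoptions(precision=3,suppress=True)
f=load("top","1");P=cloud(f);print(P[193,108:124])
f=load("side","1");P=cloud(f)
u=int(180+212/3.5)
for v in range(142,162,2): print(v,P[v,u],f["pixels"][v,u])
```

```text
[[ 0.561  0.311  0.144]
 [ 0.561  0.31   0.142]
 [ 0.562  0.311  0.135]
 [ 0.562  0.311  0.131]
 [ 0.563  0.311  0.125]
 [ 0.563  0.31   0.123]
 [ 0.564  0.31   0.119]
 [ 0.564  0.31   0.115]
 [ 0.565  0.311  0.108]
 [ 0.565  0.311  0.104]
 [ 0.576  0.353 -0.001]
 [ 0.576  0.35   0.001]
 [ 0.575  0.346  0.003]
 [ 0.576  0.345  0.002]
 [ 0.576  0.342  0.002]
 [ 0.576  0.341 -0.001]]
142 [0.575 0.332 0.131] [29 43 46]
144 [0.569 0.311 0.134] [63 62 61]
146 [0.568 0.309 0.128] [74 71 72]
148 [0.567 0.308 0.122] [74 73 72]
150 [0.567 0.309 0.114] [71 68 69]
152 [0.566 0.306 0.109] [74 73 72]
154 [0.567 0.31  0.1  ] [82 81 81]
156 [ 0.623  0.515 -0.004] [117 118 119]
158 [ 0.617  0.493 -0.001] [126 128 131]
160 [0.562 0.296 0.087] [ 64 136 160]
```

Run:
```python
from h import *
np.set_printoptions(precision=3,suppress=True)
for n in("side","top"):
    f=load(n,"0");P=cloud(f)
    k=(np.linalg.norm(P[...,:2]-[0.178,0.598],axis=-1)<.08)&(P[...,2]>.05)
    Q=P[k]; print(n,k.sum()); 
    if k.sum(): print(Q[np.argsort(Q[:,2])[:12]])
f=load("side","1");P=cloud(f);B=(P-C)@np.stack([cx,cy,[0,0,1]],1)
k=(P[...,2]>.095)&(P[...,2]<.3)&(abs(B[...,0])<.08)&(B[...,1]>.1)&(B[...,1]<.25)
for lo in np.arange(.095,.3,.01):
    q=B[k&(P[...,2]>=lo)&(P[...,2]<lo+.01)]
    if len(q):print(round(lo,3),len(q),q.min(0),q.max(0))
```

```text
side 2051
[[0.168 0.554 0.241]
 [0.171 0.552 0.242]
 [0.203 0.642 0.242]
 [0.165 0.552 0.242]
 [0.159 0.552 0.243]
 [0.162 0.549 0.243]
 [0.174 0.544 0.244]
 [0.2   0.638 0.244]
 [0.191 0.64  0.244]
 [0.197 0.638 0.244]
 [0.185 0.642 0.244]
 [0.169 0.554 0.245]]
top 0
0.095 12 [-0.01   0.146  0.096] [0.012 0.153 0.105]
0.105 24 [-0.013  0.145  0.106] [0.012 0.159 0.114]
0.115 31 [-0.013  0.144  0.115] [0.013 0.156 0.124]
0.125 25 [-0.012  0.144  0.126] [0.013 0.172 0.135]
0.135 37 [-0.03   0.141  0.135] [0.032 0.154 0.145]
0.145 80 [-0.039  0.14   0.145] [0.039 0.172 0.155]
0.155 67 [-0.048  0.137  0.155] [0.049 0.172 0.165]
0.165 81 [-0.053  0.136  0.165] [0.055 0.171 0.175]
0.175 105 [-0.061  0.138  0.175] [0.062 0.167 0.185]
0.185 125 [-0.06   0.136  0.185] [0.061 0.172 0.195]
0.195 98 [-0.048  0.135  0.195] [0.047 0.165 0.205]
0.205 87 [-0.041  0.142  0.205] [0.041 0.164 0.215]
0.215 30 [-0.037  0.125  0.215] [0.035 0.161 0.225]
0.225 75 [-0.037  0.12   0.225] [0.035 0.156 0.235]
0.235 83 [-0.036  0.117  0.235] [0.035 0.15  0.245]
0.245 83 [-0.036  0.119  0.245] [0.037 0.153 0.255]
0.255 82 [-0.035  0.117  0.255] [0.037 0.154 0.265]
0.265 101 [-0.035  0.117  0.265] [0.037 0.172 0.275]
0.275 63 [-0.033  0.119  0.275] [0.034 0.151 0.285]
0.285 90 [-0.036  0.119  0.285] [0.035 0.162 0.295]
0.295 40 [-0.035  0.12   0.295] [0.035 0.152 0.3  ]
```

```bash
python3 -m inch '[{"fingers":-1,"delta_pos":[0,-2.5,0.2],"twist":[0,0,0]},{"fingers":-1,"delta_pos":[0.6,0,0],"twist":[0,0,0]},{"fingers":-1,"delta_pos":[0.6,0.1,0],"twist":[0,0,0]}]'
python3 -m inch '[{"fingers":-1,"delta_pos":[0.7,0.4,0],"twist":[0,0,0]},{"fingers":-1,"delta_pos":[0.7,0.4,0],"twist":[0,0,0]},{"fingers":-1,"delta_pos":[0.7,0.5,0],"twist":[0,0,0]},{"fingers":-1,"delta_pos":[0.7,0.5,0],"twist":[0,0,0]},{"fingers":-1,"delta_pos":[0.5,0.3,0],"twist":[0,0,0]}]'
python3 - <<'E'
from h import *
x=np.array([0,0,-1.]);z=cx;M=np.stack([x,np.cross(z,x),z],1)
to(case(0.,.152,.016),M);f=snap("side","2");g=snap("top","2")
im=np.hstack([cv2.resize(f["pixels"][120:230,180:300],None,fx=3.5,fy=3.5,interpolation=cv2.INTER_CUBIC),cv2.resize(g["pixels"][140:250,80:200],None,fx=3.2,fy=3.5,interpolation=cv2.INTER_CUBIC)])
cv2.imwrite("pics/z2.png",im)
E
```

```text
time: 3.7
tool_pos: [0.566, 0.2966, 0.0482]
tool_rot: [0.704, 0.077, 0.702, -0.074]
contact_force: [-2.2, 4.9, 11.7]
gripper_width: -0.003
time: 4.32
tool_pos: [0.57, 0.3178, 0.014]
tool_rot: [0.704, 0.076, 0.703, -0.074]
contact_force: [0.6, -0.0, 0.6]
gripper_width: -0.003
t4.33 d(cm, tool) [-0.2  -0.5  -0.03] rotvec [ 0.3  0.1 -0.1] gw -0.00 F [ 0.6 -0.   0.6]
   d in target axes [-0.2  -0.5  -0.03]
```

View pics/z2.png

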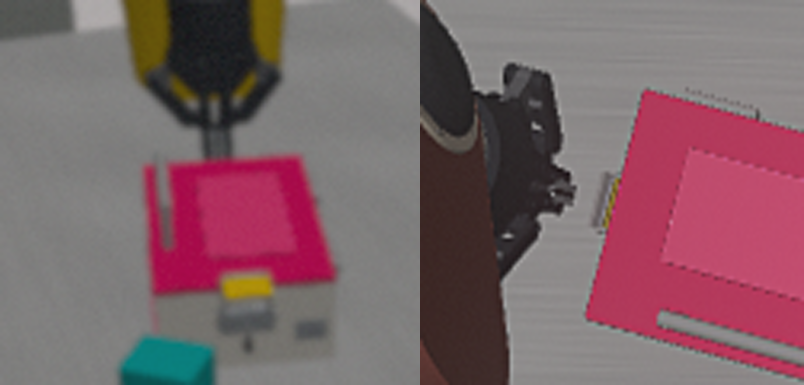

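```bash
python3 -m inch '[{"fingers":-1,"delta_pos":[-5,0,0],"twist":[0,0,0]},{"fingers":-1,"delta_pos":[-5,0,0],"twist":[0,0,0]},{"fingers":-1,"delta_pos":[0,-5.8,0],"twist":[0,0,0]},{"fingers":-1,"delta_pos":[0,-5.8,0],"twist":[0,0,0]},{"fingers":-1,"delta_pos":[0,-5.8,0],"twist":[0,0,0]}]'
python3 -m inch '[{"fingers":-1,"delta_pos":[0,-5.8,0],"twist":[0,0,0]},{"fingers":-1,"delta_pos":[0,-5.8,0],"twist":[0,0,0]},{"fingers":-1,"delta_pos":[5,0,0],"twist":[0,0,0]},{"fingers":-1,"delta_pos":[0,0,0],"twist":[0,0,0]}]'
python3 - <<'E'
from h import *
x=np.array([0,0,-1.]);z=cx;M=np.stack([x,np.cross(z,x),z],1)
to(case(0.,-.133,.049),M)
E
```

```text
time: 5.05
tool_pos: [0.5319, 0.1444, 0.1136]
tool_rot: [0.703, 0.075, 0.703, -0.075]
contact_force: [0.8, -0.4, 0.1]
gripper_width: -0.0
time: 5.55
tool_pos: [0.504, 0.0324, 0.0596]
tool_rot: [0.7, 0.076, 0.706, -0.076]
contact_force: [-0.1, 0.7, 0.7]
gripper_width: -0.001
t5.55 d(cm, tool) [1.06 0.29 0.29] rotvec [ 0.1 -0.5  0.1] gw -0.00 F [-0.1  0.7  0.7]
   d in target axes [1.06 0.29 0.28]
```

```bash
python3 -m inch '[{"fingers":-1,"delta_pos":[0.5,0.3,0.3],"twist":[0,0,0]},{"fingers":-1,"delta_pos":[0.6,0,0],"twist":[0,0,0]},{"fingers":-1,"delta_pos":[0.6,-0.2,0],"twist":[0,0,0]}]'
python3 -m inch '[{"fingers":-1,"delta_pos":[0.7,-0.4,0],"twist":[0,0,0]},{"fingers":-1,"delta_pos":[0.7,-0.4,0],"twist":[0,0,0]},{"fingers":-1,"delta_pos":[0.7,-0.5,0],"twist":[0,0,0]},{"fingers":-1,"delta_pos":[0.7,-0.5,0],"twist":[0,0,0]},{"fingers":-1,"delta_pos":[0.4,-0.3,0],"twist":[0,0,0]}]'
python3 - <<'E'
from h import *
x=np.array([0,0,-1.]);z=cx;M=np.stack([x,np.cross(z,x),z],1)
to(case(0.,-.155,.016),M);f=snap("side","3");g=snap("top","3")
im=np.hstack([cv2.resize(f["pixels"][120:230,180:300],None,fx=3.5,fy=3.5,interpolation=cv2.INTER_CUBIC),cv2.resize(g["pixels"][150:260,160:280],None,fx=3.2,fy=3.5,interpolation=cv2.INTER_CUBIC)])
cv2.imwrite("pics/z3.png",im)
E
```

```text
time: 5.92
tool_pos: [0.5128, 0.0329, 0.0486]
tool_rot: [0.704, 0.074, 0.702, -0.075]
contact_force: [-6.2, -5.3, 17.1]
gripper_width: 0.002
time: 6.55
tool_pos: [0.5071, 0.0096, 0.0151]
tool_rot: [0.703, 0.073, 0.703, -0.077]
contact_force: [-0.8, -5.6, -0.6]
gripper_width: -0.0
t6.55 d(cm, tool) [-0.09  0.26 -0.51] rotvec [0.2 0.1 0.4] gw -0.00 F [-0.8 -5.6 -0.6]
   d in target axes [-0.09  0.25 -0.51]
```

View pics/z3.png

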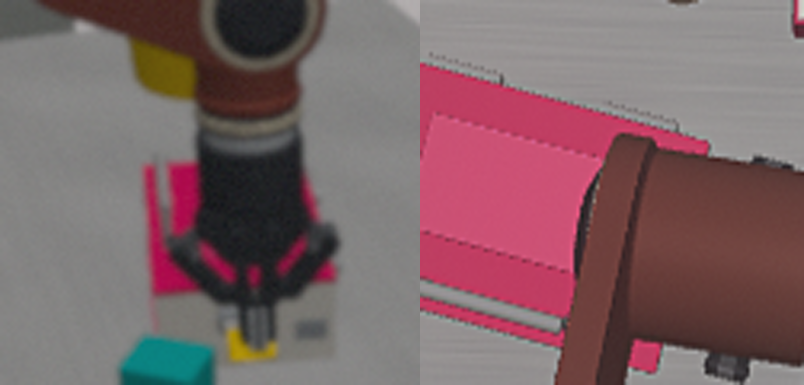

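```bash
python3 -m inch '[{"fingers":-1,"delta_pos":[-4,0,0],"twist":[0,0,0]},{"fingers":-0.5,"delta_pos":[-5,0,0],"twist":[0,0,0]},{"fingers":-0.1,"delta_pos":[-3,5,-1.5],"twist":[0,0,0]},{"fingers":-0.1,"delta_pos":[0,5,-1.5],"twist":[0,0,0]},{"fingers":-0.1,"delta_pos":[0,5,-2],"twist":[0,0,0]}]'
python3 - <<'E'
from h import *
x=np.array([0,0,-1.]);z=cx;M=np.stack([x,np.cross(z,x),z],1)
to(case(-.056,0,.0605),M);f=snap("side","4")
cv2.imwrite("pics/z4.png",cv2.resize(f["pixels"][120:230,180:300],None,fx=5,fy=5))
E
```

```text
time: 7.28
tool_pos: [0.4903, 0.1722, 0.1362]
tool_rot: [0.704, 0.076, 0.702, -0.075]
contact_force: [0.3, 0.1, -0.0]
gripper_width: 0.446
t7.28 d(cm, tool) [ 7.56  0.22 -0.98] rotvec [ 0.2  0.1 -0.1] gw 0.45 F [ 0.3  0.1 -0. ]
   d in target axes [ 7.57  0.23 -0.97]
```

View pics/z4.png

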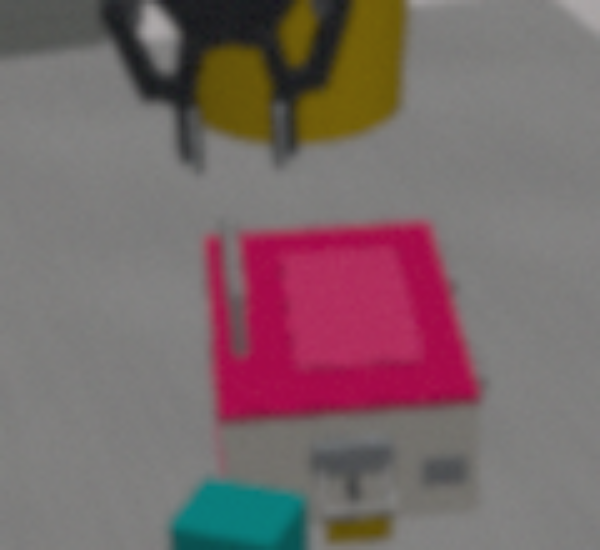

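```bash
python3 -m inch '[{"fingers":-0.1,"delta_pos":[2,0.2,-1],"twist":[0,0,0]},{"fingers":-0.1,"delta_pos":[3.5,0,0],"twist":[0,0,0]},{"fingers":-0.1,"delta_pos":[2,0,0],"twist":[0,0,0]},{"fingers":-0.1,"delta_pos":[0,0,0],"twist":[0,0,0]}]'
python3 - <<'E'
from h import *
x=np.array([0,0,-1.]);z=cx;M=np.stack([x,np.cross(z,x),z],1)
to(case(-.056,0,.0605),M)
E
```

```text
time: 7.82
tool_pos: [0.4777, 0.1728, 0.0563]
tool_rot: [0.701, 0.075, 0.705, -0.076]
contact_force: [0.8, -0.1, 0.8]
gripper_width: 0.454
t7.83 d(cm, tool) [-0.42  0.44  0.28] rotvec [ 0.2 -0.3  0.2] gw 0.45 F [ 0.8 -0.1  0.8]
   d in target axes [-0.42  0.44  0.28]
```

```bash
python3 -m inch '[{"fingers":-0.1,"delta_pos":[-0.3,0.3,0.3],"twist":[0,0,0]},{"fingers":-1,"delta_pos":[0,0,0],"twist":[0,0,0]},{"fingers":-1,"delta_pos":[0,0,0],"twist":[0,0,0]},{"fingers":-1,"delta_pos":[0,0,0],"twist":[0,0,0]}]'
python3 - <<'E'
from h import *
x=np.array([0,0,-1.]);z=cx;M=np.stack([x,np.cross(z,x),z],1)
to(case(-.056,0,.0605),M)
# arc plan: chord deltas in tool axes (x down, z=cx), from start angle 18.7deg radius .134
a0=np.degrees(np.arctan2(43,127));rows=[]
prev=None
for k in range(0,15):
    a=np.radians(a0+7.5*k);p=.134*np.array([-np.cos(a),np.sin(a)])*100
    if prev is not None: rows.append([round(-(p-prev)[1],2),round((p-prev)[0],2)])
    prev=p
print(rows)
E
```

```text
time: 8.32
tool_pos: [0.4828, 0.177, 0.0642]
tool_rot: [0.702, 0.075, 0.704, -0.075]
contact_force: [-8.1, 1.0, 8.3]
gripper_width: 0.091
t8.32 d(cm, tool) [ 0.37 -0.08 -0.14] rotvec [ 0.2 -0.2 -0. ] gw 0.09 F [-8.1  1.   8.3]
   d in target axes [ 0.37 -0.08 -0.14]
[[np.float64(-1.62), np.float64(0.67)], [np.float64(-1.52), np.float64(0.88)], [np.float64(-1.39), np.float64(1.07)], [np.float64(-1.24), np.float64(1.24)], [np.float64(-1.07), np.float64(1.39)], [np.float64(-0.88), np.float64(1.52)], [np.float64(-0.67), np.float64(1.62)], [np.float64(-0.45), np.float64(1.69)], [np.float64(-0.23), np.float64(1.74)], [np.float64(-0.0), np.float64(1.75)], [np.float64(0.23), np.float64(1.74)], [np.float64(0.45), np.float64(1.69)], [np.float64(0.67), np.float64(1.62)], [np.float64(0.88), np.float64(1.52)]]
```

```bash
python3 -m inch '[{"fingers":-1,"delta_pos":[-1.6,0,0.67],"twist":[0,0,0]},{"fingers":-1,"delta_pos":[-1.5,0,0.88],"twist":[0,0,0]},{"fingers":-1,"delta_pos":[-1.4,0,1.07],"twist":[0,0,0]},{"fingers":-1,"delta_pos":[-1.24,0,1.24],"twist":[0,0,0]}]'
python3 -m inch '[{"fingers":-1,"delta_pos":[-1.07,0,1.4],"twist":[0,0,0]},{"fingers":-1,"delta_pos":[-0.88,0,1.52],"twist":[0,0,0]},{"fingers":-1,"delta_pos":[-0.67,0,1.62],"twist":[0,0,0]},{"fingers":-1,"delta_pos":[-0.45,0,1.7],"twist":[0,0,0]}]'
python3 - <<'E'
from h import *
a=np.radians(18.7+60);T=case(.071-.134*np.cos(a),0,.0755+.134*np.sin(a)-.019-.041)
x=np.array([0,0,-1.]);z=cx;M=np.stack([x,np.cross(z,x),z],1)
to(T,M);snap("side","5")
E
```

```text
time: 8.82
tool_pos: [0.5168, 0.1694, 0.1209]
tool_rot: [0.699, 0.075, 0.708, -0.075]
contact_force: [-16.4, 1.1, 9.7]
gripper_width: 0.094
time: 9.32
tool_pos: [0.5832, 0.1549, 0.1538]
tool_rot: [0.703, 0.075, 0.703, -0.075]
contact_force: [-4.1, -1.0, 4.6]
gripper_width: 0.089
t9.32 d(cm, tool) [ 0.69 -0.07 -0.34] rotvec [ 0.2  0.  -0. ] gw 0.09 F [-4.1 -1.   4.6]
   d in target axes [ 0.69 -0.07 -0.34]
```

View pics/side5.png

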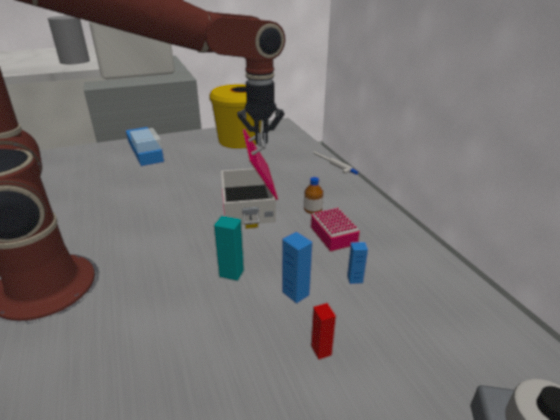

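```bash
python3 -m inch '[{"fingers":-1,"delta_pos":[-0.15,0,1.6],"twist":[0,0,0]},{"fingers":-1,"delta_pos":[0,0,1.75],"twist":[0,0,0]},{"fingers":-1,"delta_pos":[0.23,0,1.74],"twist":[0,0,0]},{"fingers":-1,"delta_pos":[0.45,0,1.7],"twist":[0,0,0]},{"fingers":-1,"delta_pos":[0.67,0,1.62],"twist":[0,0,0]}]'
python3 -m inch '[{"fingers":-1,"delta_pos":[0.6,0,1.0],"twist":[0,0,0]},{"fingers":-1,"delta_pos":[0,0,0],"twist":[0,0,0]}]'
python3 - <<'E'
from h import *
a=np.radians(18.7+105);T=case(.071-.134*np.cos(a),0,.0755+.134*np.sin(a)-.019-.041)
x=np.array([0,0,-1.]);z=cx;M=np.stack([x,np.cross(z,x),z],1)
to(T,M);snap("side","6")
E
```

```text
time: 10.0
tool_pos: [0.6663, 0.1368, 0.1404]
tool_rot: [0.704, 0.075, 0.702, -0.075]
contact_force: [1.5, -0.3, -1.0]
gripper_width: 0.087
time: 10.25
tool_pos: [0.6767, 0.1345, 0.1342]
tool_rot: [0.705, 0.075, 0.702, -0.075]
contact_force: [3.0, -2.7, 4.7]
gripper_width: 0.086
t10.25 d(cm, tool) [ 0.73 -0.09  0.14] rotvec [ 0.2  0.2 -0. ] gw 0.09 F [ 3.  -2.7  4.7]
   d in target axes [ 0.73 -0.09  0.15]
```

View pics/side6.png

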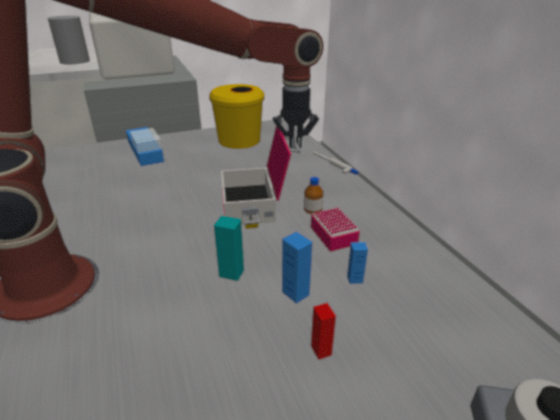

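```bash
python3 -m inch '[{"fingers":-0.5,"delta_pos":[0,0,0.1],"twist":[0,0,0]},{"fingers":-0.5,"delta_pos":[0,0,0],"twist":[0,0,0]},{"fingers":-0.5,"delta_pos":[-1,0,0],"twist":[0,0,0]},{"fingers":-0.5,"delta_pos":[-2,0,0],"twist":[0,0,0]},{"fingers":-0.5,"delta_pos":[-4,0,0],"twist":[0,0,0]}]'
python3 -m inch '[{"fingers":-0.5,"delta_pos":[-5,0,0],"twist":[0,0,0]}]'
python3 - <<'E'
from h import *
s=manip.state();print(s["joint_pos"].round(3),s["contact_force"].round(1))
f=snap("side","7");P=cloud(f);H=hsv(f);B=(P-C)@np.stack([cx,cy,[0,0,1]],1)
m=(cv2.inRange(H,(160,130,80),(179,255,255))>0)&(B[...,0]<.14)&(B[...,0]>.03)&(abs(B[...,1])<.13)
Q=B[m];A=np.polyfit(Q[:,2],Q[:,0],1);print(m.sum(),Q.min(0).round(3),Q.max(0).round(3),"lid angle",np.pi/2+np.arctan(A[0]))
cv2.imwrite("pics/z7.png",cv2.resize(f["pixels"][100:240,170:370],None,fx=4,fy=4))
E
```

```text
time: 10.92
tool_pos: [0.674, 0.135, 0.2018]
tool_rot: [0.701, 0.075, 0.705, -0.075]
contact_force: [-0.3, -0.2, -0.2]
gripper_width: 0.25
time: 11.05
tool_pos: [0.6746, 0.1351, 0.2537]
tool_rot: [0.702, 0.075, 0.704, -0.075]
contact_force: [0.1, 0.4, 0.1]
gripper_width: 0.252
[0.089 0.173 1.381 0.    1.591 0.302] [0.1 0.4 0.1]
945 [ 0.077 -0.112  0.076] [0.117 0.096 0.211] lid angle 1.83415401985443
```

View pics/z7.png

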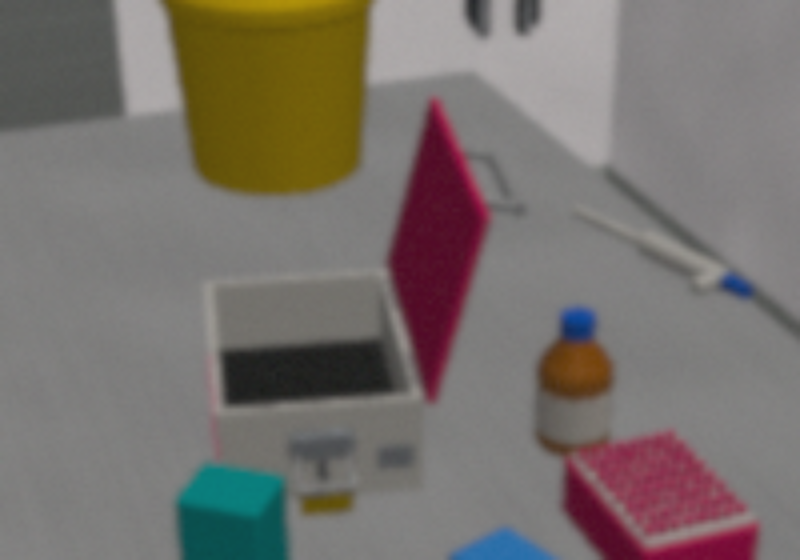

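```bash
cat >> h.py <<'E'
def ax2(az,pitch):
    M=axes(az,pitch);return M*np.array([1,-1,-1.])
E
python3 - <<'E'
from h import *
to([.42,-.26,.22],ax2(19.3,90))
E
```

```text
t11.10 d(cm, tool) [  4.07 -44.12 -16.94] rotvec [58.5  0.5 -0.5] gw 0.25 F [-0.9 -0.1  6. ]
   d in target axes [  4.44 -37.45  28.78]
```

```bash
python3 -m inch '[{"fingers":-0.5,"delta_pos":[0,-5.5,-2.1],"twist":[0,0,0]},{"fingers":-0.5,"delta_pos":[0,-5.5,-2.1],"twist":[0,0,0]},{"fingers":-0.5,"delta_pos":[0,-5.5,-2.1],"twist":[0,0,0]},{"fingers":-0.5,"delta_pos":[0,-5.5,-2.1],"twist":[0,0,0]},{"fingers":0.6,"delta_pos":[0,-5.5,-2.1],"twist":[0,0,0]}]'
python3 -m inch '[{"fingers":0.6,"delta_pos":[0,-5.5,-2.1],"twist":[0,0,0]},{"fingers":0.6,"delta_pos":[0,-5.5,-2.1],"twist":[0,0,0]},{"fingers":0.6,"delta_pos":[1,-5.5,-2.1],"twist":[9.7,0,0]},{"fingers":0.6,"delta_pos":[0,0,0],"twist":[9.7,0,0]},{"fingers":0.6,"delta_pos":[0,0,0],"twist":[9.7,0,0]}]'
python3 -m inch '[{"fingers":0.6,"delta_pos":[0,0,0],"twist":[9.7,0,0]},{"fingers":0.6,"delta_pos":[0,0,0],"twist":[9.7,0,0]},{"fingers":0.6,"delta_pos":[0,0,0],"twist":[9.7,0,0]},{"fingers":0.6,"delta_pos":[0,0,0],"twist":[0,0,0]}]'
python3 - <<'E'
from h import *
print(manip.state()["joint_pos"].round(3))
to([.42,-.26,.22],ax2(19.3,90))
to([.42,-.26,.22],ax2(19.3,45))
E
```

```text
time: 11.72
tool_pos: [0.5137, -0.1128, 0.2541]
tool_rot: [0.704, 0.075, 0.703, -0.075]
contact_force: [-0.7, -0.2, 0.1]
gripper_width: 0.454
time: 12.35
tool_pos: [0.4178, -0.2603, 0.2438]
tool_rot: [0.661, 0.252, 0.66, -0.252]
contact_force: [-0.1, -0.5, 0.3]
gripper_width: 0.797
time: 12.85
tool_pos: [0.4185, -0.2595, 0.2438]
tool_rot: [0.579, 0.407, 0.578, -0.407]
contact_force: [0.1, -0.2, 0.5]
gripper_width: 0.798
[-0.706 -0.299  1.848  0.     1.591  0.52 ]
t12.85 d(cm, tool) [2.38 0.12 0.09] rotvec [ 0.4  0.1 -0. ] gw 0.80 F [ 0.1 -0.2  0.5]
   d in target axes [2.38 0.13 0.09]
t12.85 d(cm, tool) [2.38 0.12 0.09] rotvec [ 0.4 -0.1 45. ] gw 0.80 F [ 0.1 -0.2  0.5]
   d in target axes [ 1.77 -1.6   0.09]
```

```bash
python3 -m inch '[{"fingers":0.6,"delta_pos":[0,0,0],"twist":[0,0,10.5]},{"fingers":0.6,"delta_pos":[0,0,0],"twist":[0,0,10.5]},{"fingers":0.6,"delta_pos":[0,0,0],"twist":[0,0,10.5]},{"fingers":0.6,"delta_pos":[0,0,0],"twist":[0,0,10.5]},{"fingers":0.6,"delta_pos":[0,0,0],"twist":[0,0,0]}]'
python3 - <<'E'
from h import *
s=manip.state();print(s["joint_pos"].round(3),s["tool_pos"],s["tool_rot"])
to([.42,-.26,.22],ax2(19.3,45))
f=snap("side","8");g=snap("top","8")
cv2.imwrite("pics/z8.png",np.hstack([cv2.resize(f["pixels"][100:380,150:430],(400,400)),cv2.resize(g["pixels"][130:410,220:500],(400,400))]))
E
```

```text
time: 13.48
tool_pos: [0.4163, -0.26, 0.2403]
tool_rot: [0.684, 0.589, 0.393, -0.175]
contact_force: [-0.1, -0.1, -0.0]
gripper_width: 0.799
[-1.184e+00 -5.300e-01  2.154e+00  7.330e-01  1.501e+00  2.000e-03] [ 0.41626653 -0.26004721  0.24025504] [ 0.68421746  0.58867485  0.39337667 -0.17482332]
t13.47 d(cm, tool) [ 1.74 -1.09  0.12] rotvec [-0.  -0.2  3.1] gw 0.80 F [-0.1 -0.1 -0. ]
   d in target axes [ 1.68 -1.18  0.12]
```

View pics/z8.png

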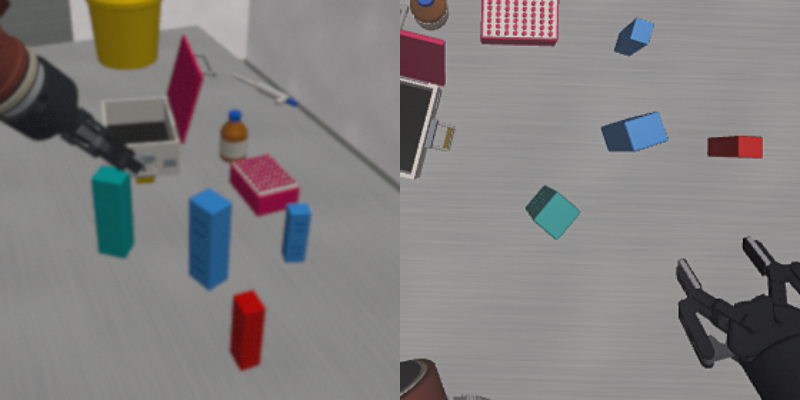

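Run:
```python
from h import *
np.set_printoptions(precision=4,suppress=True)
s=manip.state();r=Rt(s["tool_rot"])
for n in("top","side"):
    f=load(n,"8");P=cloud(f)
    k=(P[...,2]>.17)&(P[...,2]<.6)&(f["range_z"]>0)
    L=r.inv().apply((P-s["tool_pos"]).reshape(-1,3)).reshape(P.shape)
    k&=(abs(L[...,1])<.1)&(abs(L[...,2])<.1)&(L[...,0]<.03)&(L[...,0]>-.25)
    for lo in np.arange(-.12,.0,.01):
        q=L[k&(L[...,0]>=lo)&(L[...,0]<lo+.01)]
        if len(q): print(n,lo.round(3),len(q),q.min(0),q.max(0))
```

```text
top -0.12 566 [-0.12   -0.0186 -0.0683] [-0.11    0.0177  0.0653]
top -0.11 455 [-0.11   -0.0145 -0.0678] [-0.1001  0.0169  0.0655]
top -0.1 308 [-0.1    -0.0147 -0.0673] [-0.09    0.0137  0.0641]
top -0.09 158 [-0.09   -0.013  -0.0526] [-0.08    0.0115  0.0491]
top -0.08 174 [-0.0799 -0.0132 -0.0494] [-0.07    0.0111  0.0469]
top -0.07 166 [-0.0699 -0.0131 -0.0496] [-0.06    0.012   0.0463]
top -0.06 120 [-0.0599 -0.0142 -0.0483] [-0.0503  0.0106  0.0455]
top -0.05 16 [-0.05   -0.008  -0.0428] [-0.0472  0.0086  0.0385]
side -0.12 97 [-0.12   -0.0204  0.0231] [-0.1104  0.0132  0.0694]
side -0.11 62 [-0.1097 -0.0204  0.0159] [-0.1001  0.0121  0.068 ]
side -0.1 103 [-0.0999 -0.0172  0.0436] [-0.09    0.0092  0.0681]
side -0.09 2 [-0.0896 -0.0167  0.0443] [-0.0889  0.0086  0.0454]
side -0.08 15 [-0.0736 -0.0107  0.0469] [-0.07    0.0028  0.05  ]
side -0.07 50 [-0.0698 -0.0148  0.0406] [-0.0601  0.007   0.05  ]
side -0.06 52 [-0.06   -0.0144  0.04  ] [-0.0501  0.0067  0.0496]
side -0.05 14 [-0.0498 -0.0145  0.0395] [-0.0423  0.0064  0.0419]
```

Run:
```python
from h import *
M=ax2(19.3,42);A=np.array([.5215,-.233,.105])
for b in(.10,0): to(A+(.060-b)*M[:,0],M)
```

```text
t13.57 d(cm, tool) [13.42 -1.77  0.89] rotvec [ 0.3 -0.2  6.1] gw 0.80 F [ 0.7 -0.2  0.6]
   d in target axes [13.16 -3.18  0.86]
t13.57 d(cm, tool) [23.37 -0.71  0.92] rotvec [ 0.3 -0.2  6.1] gw 0.80 F [ 0.7 -0.2  0.6]
   d in target axes [23.16 -3.18  0.86]
```

```bash
python3 -m inch '[{"fingers":0.6,"delta_pos":[0,0,0],"twist":[0,0,6.1]},{"fingers":0.6,"delta_pos":[4,-1.6,0.4],"twist":[0,0,0]},{"fingers":0.6,"delta_pos":[4,-1.6,0.4],"twist":[0,0,0]},{"fingers":0.6,"delta_pos":[4,0,0],"twist":[0,0,0]},{"fingers":0.6,"delta_pos":[0,0,0],"twist":[0,0,0]}]'
python3 - <<'E'
from h import *
M=ax2(19.3,42);A=np.array([.5215,-.233,.105])
print(manip.state()["joint_pos"].round(3));to(A+.060*M[:,0],M)
f=snap("side","9");g=snap("top","9")
cv2.imwrite("pics/z9.png",np.hstack([cv2.resize(f["pixels"][100:380,150:430],(400,400)),cv2.resize(g["pixels"][130:410,220:500],(400,400))]))
E
```

```text
time: 14.2
tool_pos: [0.4865, -0.2414, 0.1376]
tool_rot: [0.693, 0.607, 0.365, -0.135]
contact_force: [-0.5, 0.1, 0.5]
gripper_width: 0.803
[-1.065 -0.319  2.226  0.891  1.236 -0.154]
t14.20 d(cm, tool) [10.84 -0.03  0.48] rotvec [ 0.4 -0.6 -0. ] gw 0.80 F [-0.5  0.1  0.5]
   d in target axes [10.84 -0.03  0.36]
```

View pics/z9.png

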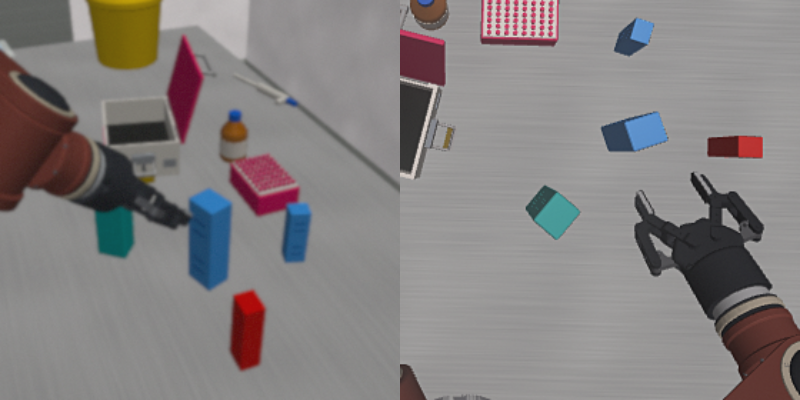

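```bash
python3 -m inch '[{"fingers":0.6,"delta_pos":[3,0,0.4],"twist":[0,0,0]},{"fingers":0.6,"delta_pos":[3,0,0],"twist":[0,0,0]},{"fingers":0.6,"delta_pos":[0,0,0],"twist":[0,0,0]}]'
python3 - <<'E'
from h import *
M=ax2(19.3,42);A=np.array([.5215,-.233,.105])
to(A+.060*M[:,0],M)
s=manip.state();r=Rt(s["tool_rot"])
g=snap("top","10");P=cloud(g);H=hsv(g)
cv2.imwrite("pics/z10.png",cv2.resize(g["pixels"][180:320,320:500],None,fx=4,fy=4))
L=r.inv().apply((P-s["tool_pos"]).reshape(-1,3)).reshape(P.shape)
m=(cv2.inRange(H,(100,100,80),(118,255,255))>0)&(P[...,2]>.135)&(P[...,1]<-.15)&(P[...,0]<.6)
print("brick top in tool",m.sum(),L[m].mean(0).round(4),L[m].min(0).round(4),L[m].max(0).round(4),P[m].mean(0))
E
```

```text
time: 14.68
tool_pos: [0.5291, -0.2328, 0.0993]
tool_rot: [0.694, 0.607, 0.362, -0.136]
contact_force: [0.1, 0.6, 0.7]
gripper_width: 0.8
t14.68 d(cm, tool) [ 5.08 -0.06 -0.2 ] rotvec [ 0.3 -0.3 -0.1] gw 0.80 F [0.1 0.6 0.7]
   d in target axes [ 5.08 -0.06 -0.23]
brick top in tool 588 [-0.0391  0.0328 -0.0033] [-0.0552  0.0123 -0.0268] [-0.0141  0.0476  0.0231] [ 0.52116979 -0.23204394  0.14977636]
```

View pics/z10.png

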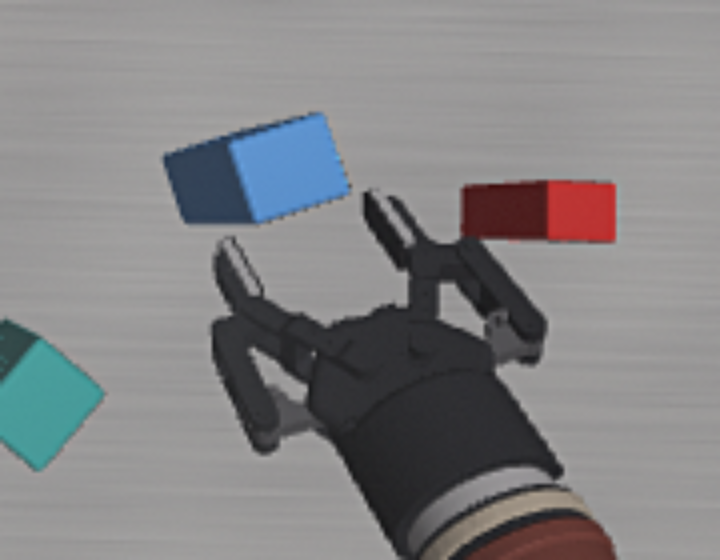

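```bash
python3 -m inch '[{"fingers":0.6,"delta_pos":[2.5,0,-0.25],"twist":[0,0,0]},{"fingers":0.6,"delta_pos":[2.5,0,0],"twist":[0,0,0]},{"fingers":0.6,"delta_pos":[0,0,0],"twist":[0,0,0]}]'
python3 - <<'E'
from h import *
M=ax2(19.3,42);A=np.array([.5215,-.233,.105])
to(A+.060*M[:,0],M)
s=manip.state();r=Rt(s["tool_rot"])
g=snap("top","11");P=cloud(g);H=hsv(g);f=snap("side","11")
cv2.imwrite("pics/z11.png",np.hstack([cv2.resize(g["pixels"][180:320,340:480],(400,400)),cv2.resize(f["pixels"][200:320,220:340],(400,400))]))
L=r.inv().apply((P-s["tool_pos"]).reshape(-1,3)).reshape(P.shape)
m=(cv2.inRange(H,(100,100,80),(118,255,255))>0)&(P[...,2]>.135)&(P[...,1]<-.15)&(P[...,0]<.6)
print("brick top in tool",m.sum(),L[m].mean(0).round(4),L[m].min(0).round(4),L[m].max(0).round(4),P[m].mean(0))
E
```

```text
time: 15.1
tool_pos: [0.5629, -0.2185, 0.0661]
tool_rot: [0.694, 0.607, 0.362, -0.136]
contact_force: [-0.3, -0.1, -0.2]
gripper_width: 0.802
t15.10 d(cm, tool) [ 0.14 -0.04 -0.  ] rotvec [ 0.3 -0.2 -0.1] gw 0.80 F [-0.3 -0.1 -0.2]
   d in target axes [ 0.14 -0.04 -0.  ]
brick top in tool 584 [-0.0886  0.0331 -0.001 ] [-0.1047  0.0127 -0.0246] [-0.0639  0.0471  0.0259] [ 0.52122198 -0.23230608  0.14989354]
```

View pics/z11.png

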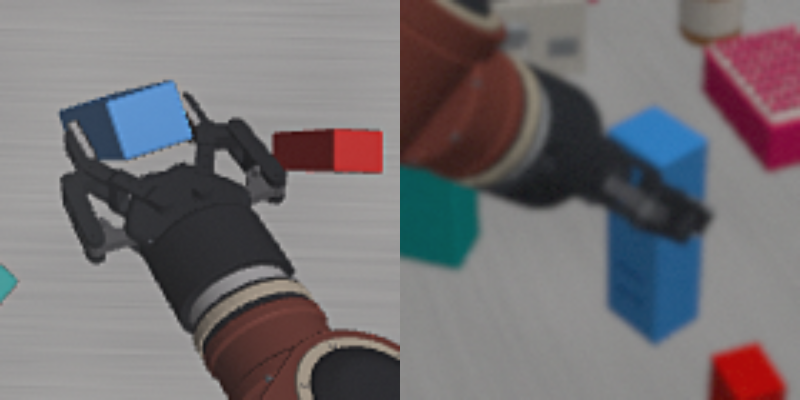

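```bash
python3 -m inch '[{"fingers":-1,"delta_pos":[0,0,0],"twist":[0,0,0]},{"fingers":-1,"delta_pos":[0,0,0],"twist":[0,0,0]},{"fingers":-1,"delta_pos":[0,0,0],"twist":[0,0,0]},{"fingers":-1,"delta_pos":[0,0,0],"twist":[0,0,0]}]'
python3 - <<'E'
from h import *
s=manip.state();r=Rt(s["tool_rot"]).as_matrix();print("k in tool",r[2].round(3)); 
M=ax2(19.3,42);A=np.array([.5215,-.233,.105])
to(A+.060*M[:,0],M)
E
```

```text
time: 15.7
tool_pos: [0.5633, -0.2197, 0.0671]
tool_rot: [0.695, 0.607, 0.36, -0.137]
contact_force: [-3.4, -2.0, 6.6]
gripper_width: 0.58
k in tool [-0.667  0.745  0.002]
t15.70 d(cm, tool) [ 0.2  -0.12 -0.13] rotvec [ 0.3 -0.1 -0.2] gw 0.58 F [-3.4 -2.   6.6]
   d in target axes [ 0.2  -0.12 -0.12]
```

```bash
python3 -m inch '[{"fingers":-1,"delta_pos":[-0.7,0.75,0],"twist":[0,0,0]},{"fingers":-1,"delta_pos":[-1.3,1.5,0],"twist":[0,0,0]},{"fingers":-1,"delta_pos":[-1.08,-0.97,0],"twist":[0,0,-8]},{"fingers":-1,"delta_pos":[-0.9,-1.14,0],"twist":[0,0,-10]}]'
python3 - <<'E'
from h import *
s=manip.state();r=Rt(s["tool_rot"]).as_matrix();print(s["joint_pos"].round(3),r[:,0].round(3),"gw",s["gripper_width"])
snap("side","12")
E
```

```text
time: 16.2
tool_pos: [0.533, -0.2278, 0.0934]
tool_rot: [0.662, 0.543, 0.454, -0.247]
contact_force: [0.5, 0.1, -4.3]
gripper_width: 0.581
[-0.788 -0.18   2.078  0.535  1.072  0.223] [ 0.466  0.167 -0.869] gw 0.581363362167231
```

View pics/side12.png

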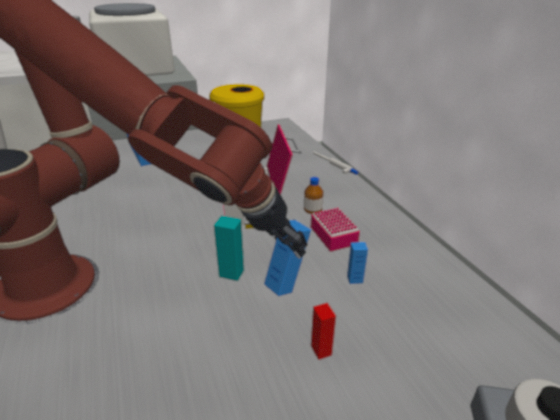

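```bash
python3 -m inch '[{"fingers":-1,"delta_pos":[-0.7,-1.28,0],"twist":[0,0,-10]},{"fingers":-1,"delta_pos":[-0.45,-1.38,0],"twist":[0,0,-10]},{"fingers":-1,"delta_pos":[-0.2,-1.43,0],"twist":[0,0,-10]},{"fingers":-1,"delta_pos":[0.05,-1.45,0],"twist":[0,0,-10]}]'
python3 -m inch '[{"fingers":-1,"delta_pos":[0.3,-1.42,0],"twist":[0,0,-10]},{"fingers":-1,"delta_pos":[0.54,-1.34,0],"twist":[0,0,-10]},{"fingers":-1,"delta_pos":[0,0,0],"twist":[0,0,-10]},{"fingers":-1,"delta_pos":[0,0,0],"twist":[0,0,0]}]'
python3 - <<'E'
from h import *
s=manip.state();r=Rt(s["tool_rot"]).as_matrix();print(s["joint_pos"].round(3),r.round(3),"gw",s["gripper_width"])
print(np.degrees(np.arctan2(-r[2,0],r[0,0]*np.cos(np.radians(19.3))+r[1,0]*np.sin(np.radians(19.3)))))
f=snap("side","13");g=snap("top","13")
cv2.imwrite("pics/z13.png",np.hstack([cv2.resize(g["pixels"][160:340,300:480],(400,400)),cv2.resize(f["pixels"][180:320,180:320],(400,400))]))
E
```

```text
time: 16.75
tool_pos: [0.4805, -0.2466, 0.0928]
tool_rot: [0.539, 0.356, 0.612, -0.456]
contact_force: [-0.5, -0.1, -3.8]
gripper_width: 0.577
time: 17.25
tool_pos: [0.4528, -0.2545, 0.0867]
tool_rot: [0.402, 0.185, 0.686, -0.578]
contact_force: [-0.7, -0.7, -2.7]
gripper_width: 0.58
[-0.392  0.325  1.618 -0.448  1.742  0.878] [[-0.608  0.719  0.337]
 [-0.21   0.264 -0.941]
 [-0.766 -0.643 -0.01 ]] gw 0.5803263740293478
130.04245592233534
```

View pics/z13.png

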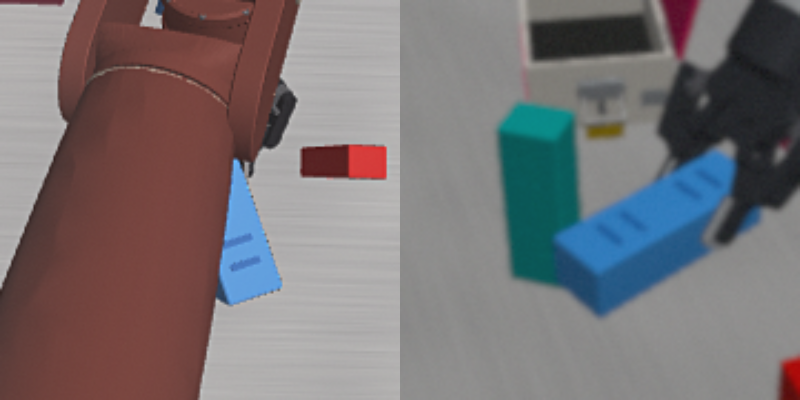

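```bash
cat >> h.py <<'E'
def brickcloud(n,k,box):
    f=load(n,k);P=cloud(f);H=hsv(f)
    m=(cv2.inRange(H,(100,90,50),(120,255,255))>0)&(P[...,0]>box[0])&(P[...,0]<box[1])&(P[...,1]>box[2])&(P[...,1]<box[3])&(P[...,2]<.25)
    return f,P,m
E
python3 - <<'E'
from h import *
f,P,m=brickcloud("side","13",(.3,.62,-.36,-.15))
D=cv2.bilateralFilter(f["range_z"],5,.01,3)
Q=P[m];print(m.sum(),Q.min(0).round(3),Q.max(0).round(3))
# top face = brighter; RANSAC plane with near-vertical normal
rng=np.random.default_rng(0);best=None
for _ in range(500):
    a=Q[rng.choice(len(Q),3,False)];n=np.cross(a[1]-a[0],a[2]-a[0]);l=np.linalg.norm(n)
    if l<1e-6: continue
    n/=l; n*=np.sign(n[2])
    if n[2]<.9: continue
    c=(abs((Q-a[0])@n)<.002)
    if best is None or c.sum()>best.sum(): best=c
T=Q[best];c0=T.mean(0);n=np.linalg.svd(T-c0)[2][2];n*=np.sign(n[2])
print(best.sum(),c0.round(4),n.round(3),"fwd slope deg",np.degrees(np.arctan2(n[0]*.944+n[1]*.33,n[2])), "lat",np.degrees(np.arctan2(n[0]*-.33+n[1]*.944,n[2])))
E
```

```text
1998 [ 0.384 -0.303  0.107] [ 0.537 -0.207  0.175]
1119 [ 0.4523 -0.2577  0.1476] [-0.013 -0.012  1.   ] fwd slope deg -0.9079044416430239 lat -0.39359256869287745
```

```bash
python3 -m inch '[{"fingers":-1,"delta_pos":[1.9,1.6,0],"twist":[0,0,-1.2]},{"fingers":-1,"delta_pos":[2.3,1.9,0],"twist":[0,0,0]},{"fingers":-1,"delta_pos":[1.9,1.6,0],"twist":[0,0,0]},{"fingers":-1,"delta_pos":[0.9,0.75,0],"twist":[0,0,0]},{"fingers":-1,"delta_pos":[0,0,0],"twist":[0,0,0]}]'
python3 - <<'E'
from h import *
s=manip.state();print(s["joint_pos"].round(3),Rt(s["tool_rot"]).as_matrix()[2].round(3))
f=snap("side","14");f,P,m=brickcloud("side","14",(.3,.62,-.36,-.15));Q=P[m];print(m.sum(),Q.min(0).round(3),Q.max(0).round(3))
rng=np.random.default_rng(0);best=None
for _ in range(500):
    a=Q[rng.choice(len(Q),3,False)];n=np.cross(a[1]-a[0],a[2]-a[0]);l=np.linalg.norm(n)
    if l<1e-6: continue
    n/=l; n*=np.sign(n[2])
    if n[2]<.9: continue
    c=(abs((Q-a[0])@n)<.002)
    if best is None or c.sum()>best.sum(): best=c
T=Q[best];c0=T.mean(0);n=np.linalg.svd(T-c0)[2][2];n*=np.sign(n[2])
print(best.sum(),c0.round(4),n.round(3),"fwd slope deg",np.degrees(np.arctan2(n[0]*.944+n[1]*.33,n[2])), "lat",np.degrees(np.arctan2(n[0]*-.33+n[1]*.944,n[2])))
cv2.imwrite("pics/z14.png",cv2.resize(f["pixels"][200:340,180:340],None,fx=4,fy=4))
E
```

```text
time: 17.98
tool_pos: [0.4517, -0.2576, 0.0006]
tool_rot: [0.398, 0.179, 0.684, -0.584]
contact_force: [-0.2, -0.8, -3.3]
gripper_width: 0.579
[-0.391  0.451  1.628 -0.456  1.631  0.945] [-0.753 -0.658 -0.001]
1843 [ 0.383 -0.306  0.022] [ 0.537 -0.21   0.089]
1075 [ 0.4533 -0.2594  0.0616] [0.001 0.006 1.   ] fwd slope deg 0.15855912282329276 lat 0.324074245831122
```

View pics/z14.png

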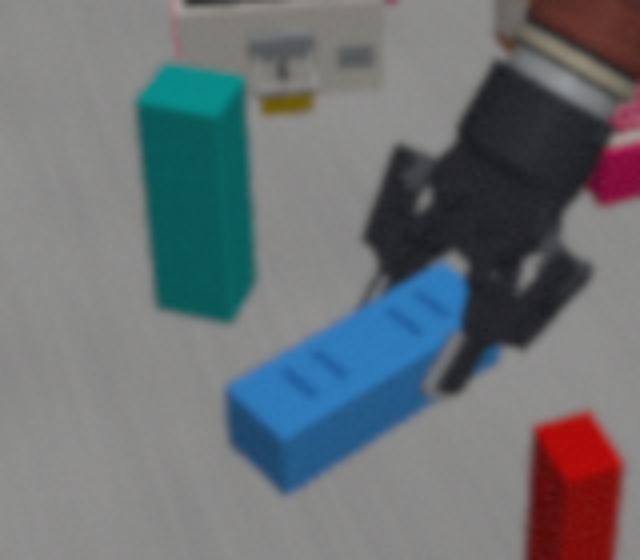

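```bash
python3 -m inch '[{"fingers":-1,"delta_pos":[0.75,0.66,0],"twist":[0,0,0]},{"fingers":-1,"delta_pos":[0.38,0.33,0],"twist":[0,0,0]},{"fingers":-1,"delta_pos":[0.15,0.13,0],"twist":[0,0,0]},{"fingers":-1,"delta_pos":[0,0,0],"twist":[0,0,0]}]'
python3 -m inch '[{"fingers":-1,"delta_pos":[0.1,0.1,0],"twist":[0,0,0]},{"fingers":-1,"delta_pos":[0,0,0],"twist":[0,0,0]}]'
```

```text
time: 18.52
tool_pos: [0.4522, -0.2576, -0.0164]
tool_rot: [0.398, 0.179, 0.684, -0.584]
contact_force: [-0.6, -0.8, -2.7]
gripper_width: 0.578
time: 18.77
tool_pos: [0.4524, -0.2576, -0.0176]
tool_rot: [0.398, 0.179, 0.684, -0.584]
contact_force: [0.7, -0.3, -3.1]
gripper_width: 0.577
```

```bash
python3 -m inch '[{"fingers":-1,"delta_pos":[0.1,0.1,0],"twist":[0,0,0]},{"fingers":-1,"delta_pos":[0,0,0],"twist":[0,0,0]}]'
python3 -m inch '[{"fingers":-1,"delta_pos":[0.1,0.1,0],"twist":[0,0,0]},{"fingers":-1,"delta_pos":[0,0,0],"twist":[0,0,0]}]'
```

```text
time: 19.02
tool_pos: [0.4524, -0.2575, -0.0191]
tool_rot: [0.398, 0.179, 0.684, -0.584]
contact_force: [-0.7, 0.3, -2.6]
gripper_width: 0.578
time: 19.27
tool_pos: [0.4525, -0.2575, -0.0206]
tool_rot: [0.398, 0.179, 0.684, -0.584]
contact_force: [-1.0, -0.6, -3.1]
gripper_width: 0.58
```

```bash
python3 -m inch '[{"fingers":-1,"delta_pos":[0.1,0.1,0],"twist":[0,0,0]},{"fingers":-1,"delta_pos":[0,0,0],"twist":[0,0,0]}]'
python3 -m inch '[{"fingers":-1,"delta_pos":[0.1,0.1,0],"twist":[0,0,0]},{"fingers":-1,"delta_pos":[0,0,0],"twist":[0,0,0]}]'
python3 - <<'E'
from h import *
f=snap("side","15");f,P,m=brickcloud("side","15",(.3,.62,-.36,-.15));Q=P[m];print(m.sum(),np.percentile(Q[:,2],[1,99]).round(4))
T=Q[(Q[:,0]>.40)&(Q[:,0]<.48)];print(np.percentile(T[:,2],[50,80,95]))
E
```

```text
time: 19.52
tool_pos: [0.4525, -0.2575, -0.0207]
tool_rot: [0.397, 0.179, 0.684, -0.585]
contact_force: [-2.9, 2.2, 5.3]
gripper_width: 0.578
time: 19.77
tool_pos: [0.4524, -0.2576, -0.0207]
tool_rot: [0.397, 0.178, 0.684, -0.585]
contact_force: [-5.5, 3.4, 11.9]
gripper_width: 0.577
1809 [0.0029 0.05  ]
[0.03946143 0.04090616 0.04191102]
```

```bash
python3 -m inch '[{"fingers":-1,"delta_pos":[-0.1,-0.1,0],"twist":[0,0,0]},{"fingers":0.6,"delta_pos":[0,0,0],"twist":[0,0,0]},{"fingers":0.6,"delta_pos":[0,0,0],"twist":[0,0,0]},{"fingers":0.6,"delta_pos":[-1,0,0],"twist":[0,0,0]},{"fingers":0.6,"delta_pos":[-2,0,0],"twist":[0,0,0]}]'
python3 -m inch '[{"fingers":0.6,"delta_pos":[-4,0,0],"twist":[0,0,0]},{"fingers":0.6,"delta_pos":[-5,0,0],"twist":[0,0,0]},{"fingers":0.6,"delta_pos":[0,0,0],"twist":[0,0,0]}]'
python3 - <<'E'
from h import *
s=manip.state();print(s["joint_pos"].round(3),s["tool_pos"])
snap("top","16");f=snap("side","16");
for n in("side","top"):
    f,P,m=brickcloud(n,"16",(.3,.62,-.36,-.15));Q=P[m];T=Q[Q[:,2]>.034]
    print(n,m.sum(),np.percentile(Q[:,2],[1,50,99]).round(4),T.mean(0))
    mm=(m&(P[...,2]>.03)).astype(np.uint8);r=cv2.minAreaRect(np.argwhere(mm)[:,::-1].astype(np.float32));W=np.array([ray(f,b,.042)[:2] for b in cv2.boxPoints(r)]);print(W.round(4),W.mean(0),np.linalg.norm(W-np.roll(W,1,0),axis=1))
    cv2.imwrite(f"pics/z16{n}.png",cv2.resize(f["pixels"][150:350,200:500],None,fx=2.5,fy=2.5))
E
```

```text
time: 20.45
tool_pos: [0.4712, -0.2506, 0.0009]
tool_rot: [0.397, 0.179, 0.684, -0.585]
contact_force: [0.0, 0.0, 0.5]
gripper_width: 0.799
time: 20.82
tool_pos: [0.5325, -0.2313, 0.0737]
tool_rot: [0.402, 0.18, 0.681, -0.584]
contact_force: [-0.1, -0.1, -0.3]
gripper_width: 0.799
[-0.316  0.49   1.429 -0.426  1.794  0.942] [ 0.5324519  -0.23128185  0.07371215]
side 2014 [0.0027 0.0388 0.0423] [ 0.45752278 -0.26095445  0.03965742]
[[ 0.3815 -0.2618]
 [ 0.5375 -0.2055]
 [ 0.5353 -0.2708]
 [ 0.3875 -0.318 ]] [ 0.46046387 -0.26403442] [0.05647798 0.16586339 0.06540811 0.15514948]
top 1313 [0.0126 0.0425 0.046 ] [ 0.44686551 -0.26011432  0.04250775]
[[ 0.5188 -0.2022]
 [ 0.5374 -0.2509]
 [ 0.398  -0.3016]
 [ 0.38   -0.2535]] [ 0.45852669 -0.25204721] [0.14798777 0.05207059 0.14833336 0.05139056]
```

View pics/z16top.png

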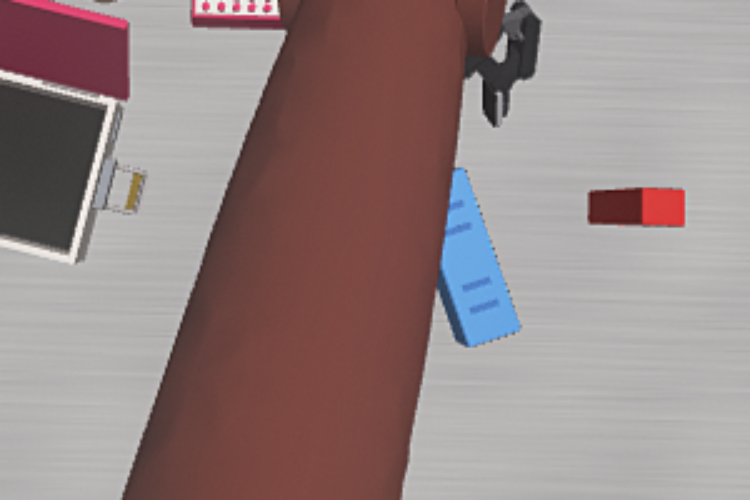

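View pics/z16side.png

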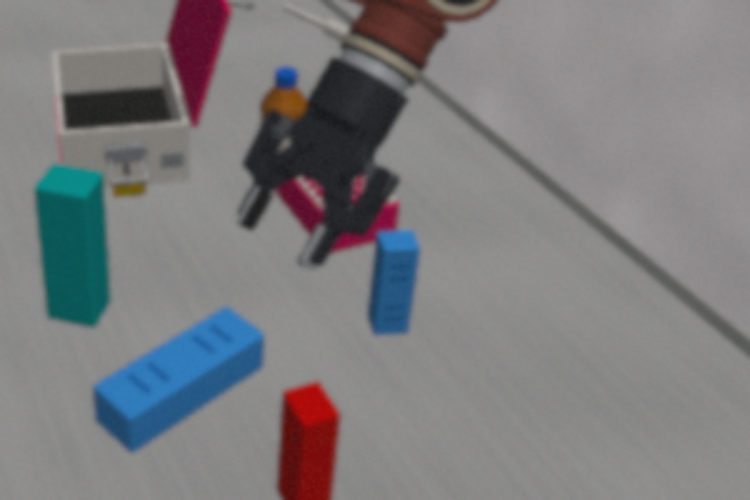

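```bash
python3 -m inch '[{"fingers":0.6,"delta_pos":[-2,0,0],"twist":[0,0,10.2]},{"fingers":0.6,"delta_pos":[0,0,0],"twist":[0,0,10.2]},{"fingers":0.6,"delta_pos":[0,0,0],"twist":[0,0,10.2]},{"fingers":0.6,"delta_pos":[0,0,0],"twist":[0,0,10.2]},{"fingers":0.6,"delta_pos":[0,0,0],"twist":[0,0,0]}]'
python3 - <<'E'
from h import *
print(manip.state()["joint_pos"].round(3));to([.4585,-.252,.03],ax2(20,90))
E
```

```text
time: 21.55
tool_pos: [0.5353, -0.2267, 0.0817]
tool_rot: [0.575, 0.407, 0.579, -0.41]
contact_force: [0.7, 0.2, -0.8]
gripper_width: 0.803
[-0.526  0.048  1.807 -0.004  1.294  0.707]
t21.55 d(cm, tool) [ 5.24 -8.04 -0.15] rotvec [-0.6 -0.2  0.5] gw 0.80 F [ 0.7  0.2 -0.8]
   d in target axes [ 5.17 -8.08 -0.25]
```

```bash
python3 -m inch '[{"fingers":0.6,"delta_pos":[0,-4,-0.1],"twist":[-0.6,0,0.5]},{"fingers":0.6,"delta_pos":[0,-4,-0.1],"twist":[0,0,0]},{"fingers":0.6,"delta_pos":[4,0,0],"twist":[0,0,0]},{"fingers":0.6,"delta_pos":[0,0,0],"twist":[0,0,0]}]'
python3 - <<'E'
from h import *
to([.4585,-.252,-.032],ax2(20,90))
snap("top","17");f=snap("side","17");
f,P,m=brickcloud("side","17",(.3,.62,-.36,-.15))
Q=P[m];print(Q.min(0),Q.max(0))
cv2.imwrite("pics/z17.png",np.hstack([cv2.resize(f["pixels"][200:340,180:320],(400,400)),cv2.resize(load("top","17")["pixels"][150:330,300:480],(400,400))]))
E
```

```text
time: 22.05
tool_pos: [0.4606, -0.2498, 0.0397]
tool_rot: [0.577, 0.406, 0.583, -0.404]
contact_force: [-0.9, -0.8, -0.6]
gripper_width: 0.798
t22.05 d(cm, tool) [ 7.17 -0.26  0.19] rotvec [ 0.2 -0.4  0.1] gw 0.80 F [-0.9 -0.8 -0.6]
   d in target axes [ 7.17 -0.27  0.14]
[ 3.84824007e-01 -3.19136331e-01 -1.95747722e-04] [ 0.53749384 -0.21573607  0.14060529]
```

View pics/z17.png

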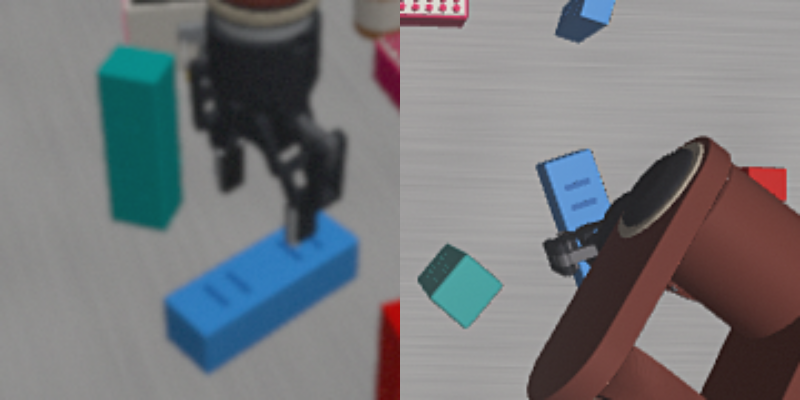

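```bash
python3 -m inch '[{"fingers":0.6,"delta_pos":[2,-0.35,0.5],"twist":[0,0,0]},{"fingers":0.6,"delta_pos":[2,0,0],"twist":[0,0,0]},{"fingers":0.6,"delta_pos":[0,0,0],"twist":[0,0,0]}]'
python3 - <<'E'
from h import *
to([.459,-.2553,-.032],ax2(19.5,90))
f=snap("side","18");g=snap("top","18")
cv2.imwrite("pics/z18.png",np.hstack([cv2.resize(f["pixels"][200:340,180:320],(400,400)),cv2.resize(g["pixels"][150:330,300:480],(400,400))]))
E
```

```text
time: 22.52
tool_pos: [0.4622, -0.2573, 0.0034]
tool_rot: [0.58, 0.405, 0.58, -0.403]
contact_force: [0.9, -0.1, -0.5]
gripper_width: 0.799
t22.52 d(cm, tool) [ 3.54 -0.24 -0.29] rotvec [ 0.7 -0.1 -0.1] gw 0.80 F [ 0.9 -0.1 -0.5]
   d in target axes [ 3.54 -0.23 -0.29]
```

View pics/z18.png

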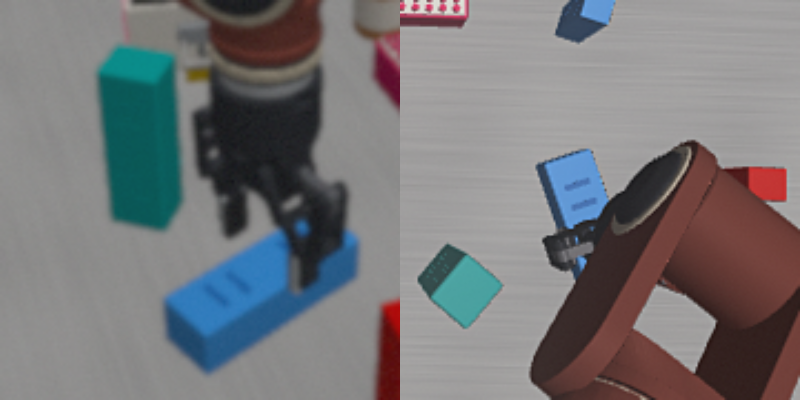

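```bash
python3 -m inch '[{"fingers":0.6,"delta_pos":[1,-0.2,-0.25],"twist":[0,0,0]},{"fingers":0.6,"delta_pos":[1.5,0,0],"twist":[0,0,0]},{"fingers":0.6,"delta_pos":[0.9,0,0],"twist":[0,0,0]},{"fingers":0.6,"delta_pos":[0,0,0],"twist":[0,0,0]}]'
python3 -m inch '[{"fingers":-1,"delta_pos":[0,0,0],"twist":[0,0,0]},{"fingers":-1,"delta_pos":[0,0,0],"twist":[0,0,0]},{"fingers":-1,"delta_pos":[0,0,0],"twist":[0,0,0]}]'
python3 - <<'E'
from h import *
to([.459,-.2553,-.032],ax2(19.5,90))
f=snap("side","19")
cv2.imwrite("pics/z19.png",cv2.resize(f["pixels"][200:340,180:320],(500,500)))
E
```

```text
time: 23.12
tool_pos: [0.4585, -0.2553, -0.0318]
tool_rot: [0.58, 0.406, 0.58, -0.404]
contact_force: [-0.1, 0.1, -0.5]
gripper_width: 0.801
time: 23.5
tool_pos: [0.4599, -0.2564, -0.0299]
tool_rot: [0.581, 0.406, 0.579, -0.404]
contact_force: [1.0, 0.8, -0.6]
gripper_width: 0.576
t23.50 d(cm, tool) [ 0.21 -0.04 -0.13] rotvec [ 0.7  0.1 -0.2] gw 0.58 F [ 1.   0.8 -0.6]
   d in target axes [ 0.21 -0.05 -0.13]
```

View pics/z19.png

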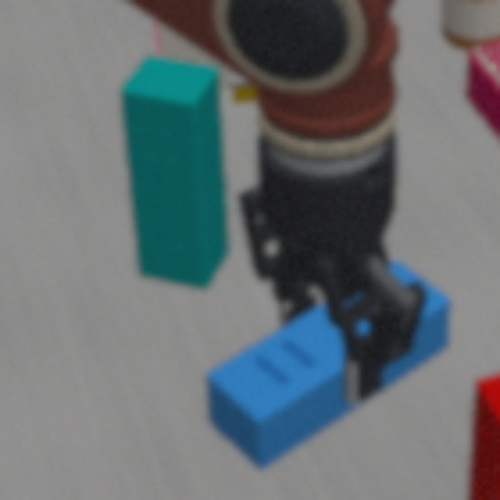

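```bash
python3 -m inch '[{"fingers":-1,"delta_pos":[-1,0,0],"twist":[0,0,0]},{"fingers":-1,"delta_pos":[-4,0,0],"twist":[0,0,0]},{"fingers":-1,"delta_pos":[-5.5,0,0],"twist":[0,0,0]},{"fingers":-1,"delta_pos":[-6,0,0],"twist":[0,0,0]},{"fingers":-1,"delta_pos":[-2,0,0],"twist":[0,0,0]}]'
python3 - <<'E'
from h import *
print(cy,manip.state()["joint_pos"].round(3))
to(np.append(case(-.004,0,0)[:2],.15),ax2(np.degrees(np.arctan2(cy[1],cy[0])),90))
E
```

```text
time: 24.18
tool_pos: [0.4607, -0.2577, 0.1597]
tool_rot: [0.583, 0.405, 0.576, -0.404]
contact_force: [0.6, -0.2, -4.4]
gripper_width: 0.572
[0.21498195 0.97661802 0.        ] [-0.653 -0.168  1.878  0.003  1.422  0.565]
t24.18 d(cm, tool) [  0.89  21.3  -37.24] rotvec [-57.4   0.6  -0.2] gw 0.57 F [ 0.6 -0.2 -4.4]
   d in target axes [ 0.97 42.85 -2.12]
```

```bash
python3 -m inch '[{"fingers":-1,"delta_pos":[0,0,0],"twist":[-9.6,0,0]},{"fingers":-1,"delta_pos":[0,0,0],"twist":[-9.6,0,0]},{"fingers":-1,"delta_pos":[0,0,0],"twist":[-9.6,0,0]},{"fingers":-1,"delta_pos":[0,0,0],"twist":[-9.6,0,0]},{"fingers":-1,"delta_pos":[0,0,0],"twist":[-9.6,0,0]}]'
python3 -m inch '[{"fingers":-1,"delta_pos":[0,0,0],"twist":[-9.6,0,0]},{"fingers":-1,"delta_pos":[0,4,-0.3],"twist":[0,0,0]},{"fingers":-1,"delta_pos":[0,5.5,-0.3],"twist":[0,0,0]},{"fingers":-1,"delta_pos":[0,6,-0.3],"twist":[0,0,0]},{"fingers":-1,"delta_pos":[0,6,-0.3],"twist":[0,0,0]}]'
python3 -m inch '[{"fingers":-1,"delta_pos":[0,6,-0.3],"twist":[0,0,0]},{"fingers":-1,"delta_pos":[0,6,-0.3],"twist":[0,0,0]},{"fingers":-1,"delta_pos":[0,5.5,-0.3],"twist":[0,0,0]},{"fingers":-1,"delta_pos":[0,3.5,0],"twist":[0,0,0]},{"fingers":-1,"delta_pos":[0,0,0],"twist":[0,0,0]}]'
python3 - <<'E'
from h import *
to(np.append(case(-.004,0,0)[:2],.12),ax2(np.degrees(np.arctan2(cy[1],cy[0])),90))
f=snap("side","20");g=snap("top","20")
cv2.imwrite("pics/z20.png",np.hstack([cv2.resize(f["pixels"][70:250,150:330],(400,400)),cv2.resize(g["pixels"][100:300,80:280],(400,400))]))
E
```

```text
time: 24.8
tool_pos: [0.4577, -0.2554, 0.1522]
tool_rot: [0.694, 0.133, 0.695, -0.131]
contact_force: [-0.7, 0.7, -2.4]
gripper_width: 0.578
time: 25.42
tool_pos: [0.4913, -0.0417, 0.1529]
tool_rot: [0.703, 0.076, 0.703, -0.075]
contact_force: [0.9, 0.4, -3.0]
gripper_width: 0.578
time: 26.05
tool_pos: [0.5268, 0.1654, 0.1531]
tool_rot: [0.703, 0.074, 0.704, -0.074]
contact_force: [-0.9, -0.3, -3.2]
gripper_width: 0.576
t26.05 d(cm, tool) [3.3  0.11 0.52] rotvec [ 0.4 -0.1 -0. ] gw 0.58 F [-0.9 -0.3 -3.2]
   d in target axes [3.31 0.11 0.52]
```

View pics/z20.png

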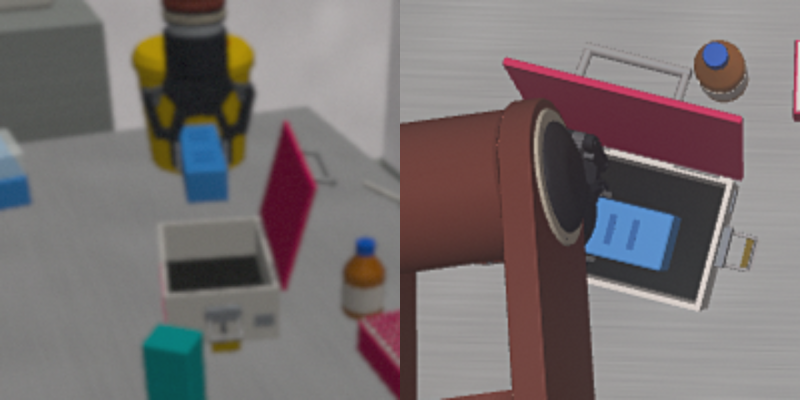

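Run:
```python
from h import *
for n in("side","top"):
    f,P,m=brickcloud(n,"20",(.42,.66,.0,.3))
    B=(P-C)@np.stack([cx,cy,[0,0,1]],1)
    Q=B[m&(P[...,2]>.1)];print(n,len(Q),np.percentile(Q,[1,50,99],axis=0).round(4))
```

```text
side 636 [[-0.0322 -0.0781  0.1844]
 [-0.0074 -0.0538  0.2219]
 [ 0.0183  0.0673  0.234 ]]
top 1217 [[-0.0346 -0.0759  0.1926]
 [-0.0103 -0.0458  0.2256]
 [ 0.0141 -0.0107  0.2283]]
```

```bash
python3 -m inch '[{"fingers":-1,"delta_pos":[1,0.1,0.55],"twist":[0,0,0]},{"fingers":-1,"delta_pos":[4,0,0],"twist":[0,0,0]},{"fingers":-1,"delta_pos":[2,0,0],"twist":[0,0,0]},{"fingers":-1,"delta_pos":[0,0,0],"twist":[0,0,0]}]'
python3 - <<'E'
from h import *
to(np.append(case(-.004,0,0)[:2],-.012),ax2(np.degrees(np.arctan2(cy[1],cy[0])),90))
E
```

```text
time: 26.65
tool_pos: [0.5321, 0.1624, 0.0826]
tool_rot: [0.702, 0.076, 0.704, -0.076]
contact_force: [0.6, 0.2, -3.2]
gripper_width: 0.58
t26.65 d(cm, tool) [ 9.46  0.29 -0.04] rotvec [ 0.1 -0.1  0. ] gw 0.58 F [ 0.6  0.2 -3.2]
   d in target axes [ 9.46  0.29 -0.07]
```

```bash
python3 -m inch '[{"fingers":-1,"delta_pos":[3,0,0],"twist":[0,0,0]},{"fingers":-1,"delta_pos":[3,0,0],"twist":[0,0,0]},{"fingers":-1,"delta_pos":[2,0,0],"twist":[0,0,0]},{"fingers":-1,"delta_pos":[0,0,0],"twist":[0,0,0]}]'
python3 - <<'E'
from h import *
to(np.append(case(-.004,0,0)[:2],-.012),ax2(np.degrees(np.arctan2(cy[1],cy[0])),90))
f=snap("side","21");g=snap("top","21")
cv2.imwrite("pics/z21.png",np.hstack([cv2.resize(f["pixels"][90:250,170:330],(400,400)),cv2.resize(g["pixels"][100:300,80:280],(400,400))]))
E
```

```text
time: 27.15
tool_pos: [0.5334, 0.1632, 0.0044]
tool_rot: [0.703, 0.076, 0.703, -0.075]
contact_force: [0.4, 0.2, -3.6]
gripper_width: 0.575
t27.15 d(cm, tool) [ 1.64  0.18 -0.17] rotvec [ 0.2  0.  -0.1] gw 0.57 F [ 0.4  0.2 -3.6]
   d in target axes [ 1.64  0.18 -0.17]
```

View pics/z21.png

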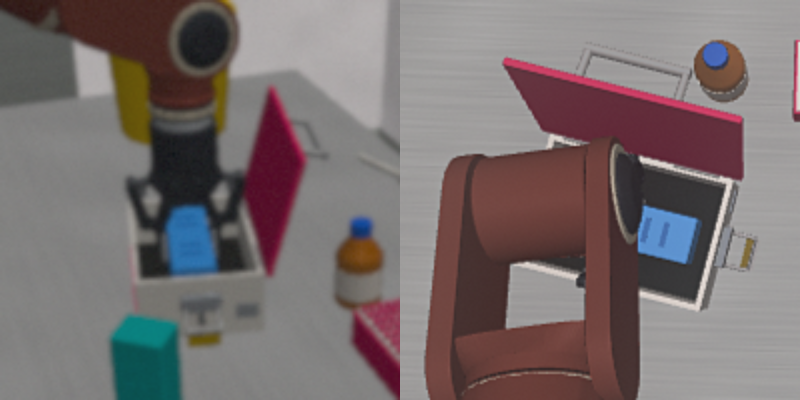

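```bash
python3 -m inch '[{"fingers":-1,"delta_pos":[0.6,0,0],"twist":[0,0,0]},{"fingers":-1,"delta_pos":[0.5,0,0],"twist":[0,0,0]},{"fingers":-1,"delta_pos":[0,0,0],"twist":[0,0,0]}]'
python3 -m inch '[{"fingers":-1,"delta_pos":[0.2,0,0],"twist":[0,0,0]},{"fingers":-1,"delta_pos":[0,0,0],"twist":[0,0,0]}]'
python3 -m inch '[{"fingers":-1,"delta_pos":[0.2,0,0],"twist":[0,0,0]},{"fingers":-1,"delta_pos":[0,0,0],"twist":[0,0,0]}]'
```

```text
time: 27.62
tool_pos: [0.5339, 0.1635, -0.006]
tool_rot: [0.704, 0.076, 0.702, -0.075]
contact_force: [0.1, -0.1, -3.1]
gripper_width: 0.574
time: 27.88
tool_pos: [0.5343, 0.1635, -0.0077]
tool_rot: [0.704, 0.076, 0.702, -0.075]
contact_force: [-0.2, 0.9, -3.6]
gripper_width: 0.577
time: 28.12
tool_pos: [0.5342, 0.1635, -0.0098]
tool_rot: [0.704, 0.076, 0.702, -0.075]
contact_force: [-0.4, 1.3, -2.7]
gripper_width: 0.578
```

```bash
python3 -m inch '[{"fingers":-1,"delta_pos":[0.15,0,0],"twist":[0,0,0]},{"fingers":-1,"delta_pos":[0,0,0],"twist":[0,0,0]}]'
python3 -m inch '[{"fingers":-1,"delta_pos":[0.15,0,0],"twist":[0,0,0]},{"fingers":-1,"delta_pos":[0,0,0],"twist":[0,0,0]}]'
```

```text
time: 28.38
tool_pos: [0.5342, 0.1635, -0.0112]
tool_rot: [0.704, 0.076, 0.702, -0.075]
contact_force: [0.4, 0.4, -4.3]
gripper_width: 0.571
time: 28.62
tool_pos: [0.5346, 0.1635, -0.0119]
tool_rot: [0.704, 0.076, 0.702, -0.075]
contact_force: [-2.5, -2.2, 2.8]
gripper_width: 0.578
```

```bash
python3 -m inch '[{"fingers":0.3,"delta_pos":[0,0,0],"twist":[0,0,0]},{"fingers":0.38,"delta_pos":[0,0,0],"twist":[0,0,0]},{"fingers":0.38,"delta_pos":[0,0,0],"twist":[0,0,0]},{"fingers":0.38,"delta_pos":[-0.5,0,0],"twist":[0,0,0]},{"fingers":0.38,"delta_pos":[-1.5,0,0],"twist":[0,0,0]}]'
python3 - <<'E'
from h import *
f=snap("side","22")
cv2.imwrite("pics/z22.png",cv2.resize(f["pixels"][90:250,170:330],(500,500)))
E
```

```text
time: 29.25
tool_pos: [0.5335, 0.1634, 0.0073]
tool_rot: [0.704, 0.076, 0.703, -0.075]
contact_force: [0.1, 0.5, 0.4]
gripper_width: 0.69
```

View pics/z22.png

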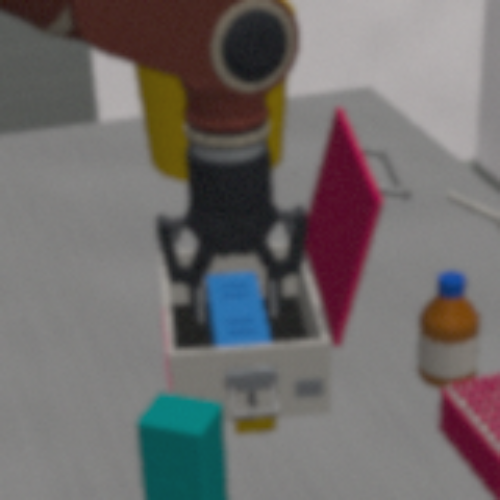

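Released; the brick stays on the case floor. Rising clear and checking.

```bash
python3 -m inch '[{"fingers":0.38,"delta_pos":[-3,0,0],"twist":[0,0,0]},{"fingers":0.38,"delta_pos":[-5,0,0],"twist":[0,0,0]},{"fingers":0.38,"delta_pos":[-5,0,0],"twist":[0,0,0]},{"fingers":0.38,"delta_pos":[-3,-2,-6],"twist":[0,0,0]},{"fingers":0.38,"delta_pos":[0,0,-6],"twist":[0,0,0]}]'
python3 -m inch '[{"fingers":0.38,"delta_pos":[0,4,-4],"twist":[0,0,0]},{"fingers":0.38,"delta_pos":[0,6,0],"twist":[0,0,0]},{"fingers":0.38,"delta_pos":[0,6,0],"twist":[0,0,0]},{"fingers":0.38,"delta_pos":[0,0,0],"twist":[0,0,0]}]'
python3 - <<'E'
from h import *
f=snap("side","23");g=snap("top","23");print(manip.state()["tool_pos"])
cv2.imwrite("pics/z23.png",np.hstack([cv2.resize(f["pixels"][100:260,170:330],(400,400)),cv2.resize(g["pixels"][100:280,100:280],(400,400))]))
Bm=np.stack([cx,cy,[0,0,1]],1)
for n in("side","top"):
    F,P,m=brickcloud(n,"23",(.42,.66,.0,.3));B=(P-C)@Bm
    Q=B[m&(P[...,2]<.09)];print(n,len(Q),np.percentile(Q,[1,50,99],axis=0).round(4))
    H=hsv(F);l=(cv2.inRange(H,(160,130,60),(179,255,255))>0)&(B[...,0]<.14)&(B[...,0]>.03)&(abs(B[...,1])<.13)
    q=B[l];print("lid",np.pi/2+np.arctan(np.polyfit(q[:,2],q[:,0],1)[0]))
    for mm,s,c in comps(cv2.inRange(H,(15,100,60),(35,255,255))>0,8):
        q=B[mm];print("yellow",s[4],c.round(),np.median(q,0).round(3))
for k in("0","23"):
    f=load("top",k);P=cloud(f)
    a=cv2.inRange(hsv(f),(100,100,80),(118,255,255))>0
    a&=(np.linalg.norm(P[...,:2]-[.708,.073],axis=-1)<.06);print("bottle",P[a].mean(0).round(4))
    a=(np.linalg.norm(P[...,:2]-[.70,-.068],axis=-1)<.11)&(P[...,2]>.04)&(P[...,2]<.06)&(P[...,1]<0);print("rack",P[a].mean(0).round(4))
E
```

```text
time: 29.92
tool_pos: [0.4204, 0.1699, 0.1683]
tool_rot: [0.707, 0.077, 0.699, -0.074]
contact_force: [-0.5, 0.1, 0.6]
gripper_width: 0.689
time: 30.42
tool_pos: [0.4137, 0.3377, 0.1643]
tool_rot: [0.704, 0.074, 0.702, -0.073]
contact_force: [0.1, -0.1, -0.6]
gripper_width: 0.692
[0.41363905 0.33501618 0.16437644]
side 436 [[-0.0246 -0.0676  0.0146]
 [-0.0001  0.0043  0.0577]
 [ 0.0353  0.081   0.06  ]]
lid 1.8335175582315788
yellow 2821 [237. 115.] [0.011 0.431 0.137]
yellow 143 [314. 192.] [ 0.188 -0.072  0.068]
yellow 45 [251. 225.] [ 0.002 -0.134  0.015]
top 1692 [[-0.0273 -0.0746  0.0198]
 [-0.0029 -0.0022  0.0602]
 [ 0.0234  0.073   0.0632]]
lid 1.8495713132926317
yellow 1087 [  9. 152.] [0.028 0.428 0.039]
yellow 82 [141. 198.] [-0.     0.13   0.019]
yellow 46 [253. 226.] [-0.    -0.129  0.017]
bottle [0.7089 0.0727 0.1055]
rack [ 0.7021 -0.0678  0.0496]
bottle [0.709  0.0727 0.1051]
rack [ 0.7021 -0.0678  0.0496]
```

View pics/z23.png

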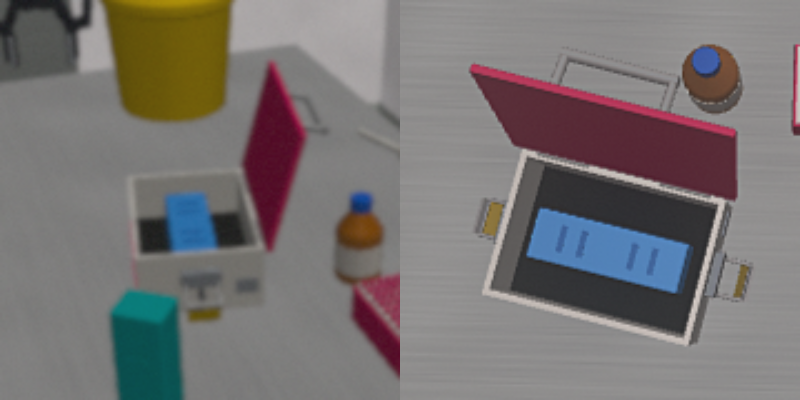

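```bash
python3 -c "
from plant import manip
print(manip.job_done())"
```

```text
the job is handed in; nothing more can be done
None
```

I flipped both clips off, then swung the lid back onto its stop. I laid the blue brick flat on the bench and let go of it. Then I gripped it afresh from above, set it flat on the case floor, and handed the job in at about 30.5 s.

**Last checks from the cameras:**
- **Brick:** its centre is about (-2, -1) mm from the case's centre. Its top is at 60 mm, so the centre is 39 mm above the bench. It lies level.
- **Lid:** it measured 1.83 rad in the side view and 1.85 rad in the top view.
- **Clips:** both yellow tabs hang down, at about 15–19 mm height.
- **Bystanders:** the bottle and the tip rack read the same as at the start, within 1 mm.
- **Gripper:** it is clear of everything.

**What disagreed or failed:**
- The reported TCP lies about 40 mm beyond the real fingertips. My first press on the left clip missed because of this. The cameras and the contact on the second try showed the offset, and I allowed for it afterwards.
- The side camera reads heights about 2–4 mm low.
- The first estimate of where the brick lay on the bench, made while the arm partly hid it, was about 3 mm off sideways. I corrected it from the gripper pose when I let go of the brick.

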